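# Free jammed nuts from a tilted feeder flask and set them out

### The job

The hex nuts are stuck in the narrow neck of the tilted clear flask. Turn the selector to its green mark to lift the gate, tap the side of the flask lightly until every nut has slid out into the tray. Afterwards turn the selector back to red, and set the nuts out in a straight row centred on the blue marks of the grey strip, one nut to a mark, filling the marks in order from the end with the red line and leaving no gap. Leave the tin and the spanner where they are.

Things in the scene. Friction and masses are not known exactly. Their poses are not given: they have to be found in the camera images.
- feeder: nut feeder fixed to the table, on an aluminium base 400 x 156 mm; from the robot's side: catch tray, steel chute, grey gate frame, tilted clear flask. Origin on the table under the middle of the flask's mouth; +x runs back along the flask, away from the robot, +y left, z up
- tray_mid (a point): middle of the tray floor, 3 mm above the table, at feeder x = -140 mm. The floor is slippery, 104 mm long (feeder x -192 to -88) and 150 mm wide; low walls, 3 mm thick, tops 10 mm above the table, at its front and both sides. Freed nuts slide to the front wall and queue behind one another
- chute_mid (a point): middle of the chute, which falls at 17 degrees from feeder x = -3 mm (29 mm high) to x = -88 mm (tray floor); 98 mm wide between rails that stand about 10 mm above it. It is slippery: a nut stays on it only if others below hold it up
- frame_top (a point): middle of the top edge of the grey gate frame, 93 mm above the table; frame 94 mm wide, 14 mm thick (feeder x -17 to -3 mm). Its yellow gate plate shuts the flask's mouth with the selector at red, rises 12 mm at yellow (too little for a nut) and 24 mm at green; keep the gripper clear of it when taking nuts
- flask: clear flat narrow-necked flask, tilted 17 degrees mouth-down. Origin at the mouth on its inner floor, 36 mm above the table; x runs up along the floor, y left, z out of the floor. Neck inside 44 mm wide, 22 high, x = 0 to 68 mm; shoulder to 102; body 92 wide, 28 high, to 190; outside 98 mm wide, top face 32 mm over the inner floor. Never load it with more than 60 N
- neck (a point): inner floor at the middle of the neck. Nuts stick to the floor. The flask rocks sideways (y) on rubber mounts, 8 mm each way at most, 2 N per mm, and rings at about 11 Hz after a knock; during that ringing nuts slip some mm to cm towards the mouth. Quick taps (0.1 to 0.3 m/s) that push it 2 to 5 mm and back off at once; slow pushing does nothing. Several taps are needed
- tap_right (a point): centre of the outer face of the springy orange tap pad (10 N per mm) on the flask's right side (facing feeder -y): 36 mm long along the flask, 26 mm high, about 68 mm above the table, 51 mm from the flask's centre line. Either pad will do
- tap_left (a point): centre of the outer face of the springy orange tap pad (10 N per mm) on the flask's left side (facing feeder +y): 36 mm long along the flask, 26 mm high, about 68 mm above the table, 51 mm from the flask's centre line. Either pad will do
- selector (a joint): selector knob on the grey pod left of the tray: 0 = red mark (gate shut), 0.70 = yellow, 1.40 rad = green (gate up), end stops at 0 and 1.40; grows clockwise seen from above. It clicks into these three detents (about 0.05 N m to leave one) and snaps to the nearest when let go. Starts at red
- selector_grip (a point): point on the knob's vertical axis, 55 mm above the table, at feeder (-50, +175) mm. Bar grip 46 mm long, 14 thick, from 32 to 62 mm above the table; round skirt 44 mm across below; pod 104 x 104 x 18 mm. At 0 the bar lies along feeder x, white pointer towards the robot; this point's x axis turns with the bar
- strip: grey setting-out strip fixed to the table, 80 x 270 x 6 mm, with four blue discs (42 mm) 62 mm apart in a row along its y axis and a red line across the +y end. Origin in the middle of its underside
- mark_1 (a point): centre of blue mark 1 on top of the strip (6 mm above the table), at strip y = 93 mm; mark 1 is next to the red line
- nut_1: steel hex nut, 30 mm across flats, 34 mm across corners, 15 mm thick, about 110 g (may be absent). Origin in the middle of its lower face, z through the hole; flats face its x axis and every 60 degrees from it
- mark_2 (a point): centre of blue mark 2 on top of the strip (6 mm above the table), at strip y = 31 mm; mark 1 is next to the red line
- nut_2: steel hex nut, 30 mm across flats, 34 mm across corners, 15 mm thick, about 110 g (may be absent). Origin in the middle of its lower face, z through the hole; flats face its x axis and every 60 degrees from it
- mark_3 (a point): centre of blue mark 3 on top of the strip (6 mm above the table), at strip y = -31 mm; mark 1 is next to the red line
- nut_3: steel hex nut, 30 mm across flats, 34 mm across corners, 15 mm thick, about 110 g (may be absent). Origin in the middle of its lower face, z through the hole; flats face its x axis and every 60 degrees from it
- mark_4 (a point): centre of blue mark 4 on top of the strip (6 mm above the table), at strip y = -93 mm; mark 1 is next to the red line
- nut_4: steel hex nut, 30 mm across flats, 34 mm across corners, 15 mm thick, about 110 g (may be absent). Origin in the middle of its lower face, z through the hole; flats face its x axis and every 60 degrees from it
- tin: round yellow tin with white lid, 95 mm wide, 60 mm high; origin at its foot; not to be moved
- spanner: combination spanner 35 x 207 x 8 mm, long along its y; not to be moved

How it is judged:
By the outcome, as a careful person would: the job done as asked, in the order asked, and still so for the second after the job is handed in, with the robot touching nothing.
Of nut_1, nut_2, nut_3, nut_4 only 3 to 4 are there at a start; the rules pass over those that are not, and their reading is None.
At some moment in a run one of nut_1, nut_2, nut_3, nut_4 may be knocked a few centimetres aside while the robot is not near it.
Once in a run the grip may slacken for a moment while it holds something.
It also fails if it takes over 210 s, if anything falls off the work surface, if the arm or the gripper's body presses on something with over 40 N, if the wrist force passes 120 N, or if a joint passes its speed limit or range.

### The arm

A 6-joint arm with a two-finger parallel gripper is mounted at the origin on the work surface; the furniture and walls round the work are solid. World frame = base frame: x ahead of the robot, y to its left, z up, the work surface at z = 0. Lengths are in m, angles in rad, forces in N, time in s.
With the tool pointing down it reaches from about 0.4 to 0.825 m from the base axis. Payload 7 kg.
Tool frame: the origin (TCP) lies at the very end of the fingers, on their centre line; the grasp point (between the pads) lies r.tcp_to_grasp behind it (r.tcp_to_grasp is the distance from the TCP to the grasp point, in m); z points along the fingers, y is the line along which they close (so a half turn about z gives the same grasp; the last joint's range is limited). The gripper opens to 88 mm and grips with 3 to 60 N. Pads are 19 mm wide; open, the fingers measure 130 mm over their backs; the gripper's body (78 mm by 193 mm) begins 47 mm behind the grasp point.
Start: joints at [1.637, 0.359, 0.012, 0, -1.224, -0.288], TCP at [0.149, 0.658, 0.227] pointing down, gripper open.
Joint ranges: [-3.07, 3.07], [-1.43, 2.12], [-1.02, 1.25], [-3.03, 1.67], [-3.05, -0], [-3.03, 3.03]. Speed limits (rad/s): [2.39, 2.39, 3.01, 3.14, 3.14, 3.14].

### API

Orientations are given as a unit quaternion [x, y, z, w].
In Python, from rig import r gives the robot as it stands.
- The arm moves only by the tool servo_tool, never from a script. Its arguments are lists of equal length, an entry for each row: "claw": the opening, from 0 (shut) to 1 (fully open); "delta_pos": the shift along the tool's x, y, z in mm, a list of three; "turn": the turn about the tool's z in rad. A call has exactly 10 rows; each row shifts and turns the commanded pose from where the row before left it, along the tool's axes as they then stand; what a row does not reach is not made up. A row lasts 1/8 s, in which the tool goes at most 62.5 mm and 10.7 degrees, less where a joint would pass 70% of its speed; a pose out of reach is approached as far as the arm can. A call is refused whole if a number of a shift passes 62.5 or a number of a turn 0.188, either way. A call with a gripper value outside its range is refused whole. The fingers move at their own pace and stop on an object; "newtons" is the grip in N (left out, the last holds). Time passes only in rows, so rows that do not move let the fingers close, or fill a call up. It gives the time, the measured TCP pose, the force, the opening and the grip force at its end, in the units of the state.
- r.state(): the state, without advancing time (a new reading comes with each control period).
- r.camera(name): name is "side" or "top"; returns the picture (384x512x3 uint8, red, green, blue); there is no depth.
- r.calibration(name): a dict with "mtx" (3x3 intrinsics, pixels), "pose" (4x4, takes a point from camera to world coordinates). Camera axes: x right, y down, z forward; pixel columns grow to the right and rows downward; lengths in m; the calibration is good to about 2 mm. A picture is of the moment at which its call begins. calibration takes no time and is no camera call.
- r.sign_off(): hands the job in; it is judged then, once.
The state is a dict: "time": time; "q": joint angles; "joint_velocities": joint speeds; "tau": joint torques, N m; "eef_pos": TCP position; "tool_rot": TCP orientation; "ft_force": force on the tool from outside, world axes, zero at the start; "ft_torque": the same for the moment, N m; "gripper_width": finger opening in m; "gripper_force": force on a finger pad.
Only numpy, scipy, OpenCV 4.12 (cv2) and the standard library are available. Lean on these libraries where they do the work, as an engineer would, in place of code of your own. Each camera call takes 0.05 s, during which the arm holds its last target. There are 200 camera calls.

## Working session

There is one attempt and no reset: what is moved stays moved. The work goes in short steps, Python scripts to look and compute and a tool call to move; the robot and the scene stay as the last step left them, time stands still between calls to the robot, and variables do not carry over. Pictures are saved under pics/ and viewed, at most 14 in all, crops included, and the job is handed in when it is done.

Besides the shell and the picture viewer there is one more tool, called after ">>>" as name([rows], argument=value, ...), one row to a line, values as JSON. servo_tool: Moves the arm, as the interface text tells. Its arguments: {"type":"object","properties":{"claw":{"type":"array","items":{"type":"number"}},"delta_pos":{"type":"array","items":{"type":"array","items":{"type":"number"}}},"turn":{"type":"array","items":{"type":"number"}},"newtons":{"type":"number"}},"required":["claw","delta_pos","turn"]}

```bash
ls; mkdir -p pics; python3 - <<'E'
from rig import r
import cv2,numpy as np
s=r.state()
for k,v in s.items(): print(k,np.round(v,4))
print(r.tcp_to_grasp)
for n in("top","side"):
    im=r.camera(n); cv2.imwrite(f"pics/{n}0.png",cv2.cvtColor(im,cv2.COLOR_RGB2BGR))
    c=r.calibration(n); print(n,np.round(c["mtx"],1).tolist(),np.round(c["pose"],4).tolist())
E
```

```text
pics
time 0.0
q [ 1.6371e+00  3.5940e-01  1.1100e-02 -3.0000e-04 -1.2241e+00 -2.8810e-01]
joint_velocities [-0.0002 -0.0008 -0.0002  0.0003  0.0009  0.0007]
tau [ 3.10000e-03 -5.82729e+01  2.93054e+01  6.99690e+00  7.10000e-03
 -2.00000e-04]
eef_pos [0.1484 0.658  0.2257]
tool_rot [ 9.939e-01 -1.107e-01 -0.000e+00  8.000e-04]
ft_force [0.1984 0.4066 1.1775]
ft_torque [-0.0356 -0.0148 -0.0366]
gripper_force 0.0
gripper_width 0.0876
0.0188
top [[374.9, 0.0, 253.8], [0.0, 374.9, 191.3], [0.0, 0.0, 1.0]] [[0.0275, -0.9861, 0.1638, 0.4203], [-0.9993, -0.0313, -0.0205, 0.045], [0.0253, -0.1632, -0.9863, 1.1615], [0.0, 0.0, 0.0, 1.0]]
side [[397.4, 0.0, 260.8], [0.0, 397.4, 190.6], [0.0, 0.0, 1.0]] [[-0.9337, -0.2132, 0.2877, 0.2899], [-0.3577, 0.5926, -0.7218, 0.8173], [-0.0166, -0.7768, -0.6295, 0.7389], [0.0, 0.0, 0.0, 1.0]]
```

View pics/top0.png

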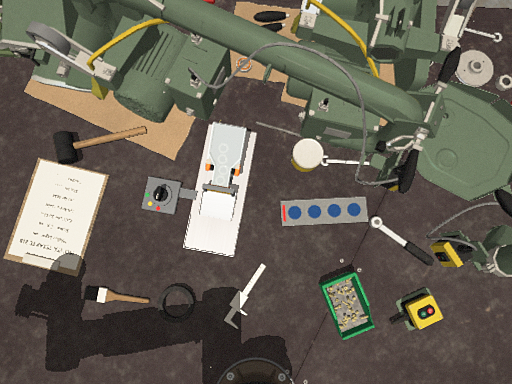

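View pics/side0.png

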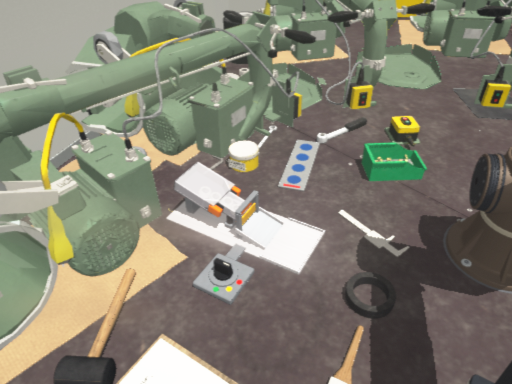

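The top view shows the feeder (flask up at (222,150), tray at (212,235)), the selector pod at (161,195), the strip with its marks at about (295..354,211) and its red end on the left, the tin at (308,154), and the spanner at (400,240). Next I measure.

```bash
cat > h.py <<'E'
from rig import r
import cv2,numpy as np
from scipy.spatial.transform import Rotation as R
def ray(n,uv):
    c=r.calibration(n);M,P=np.array(c["mtx"]),np.array(c["pose"])
    d=P[:3,:3]@np.linalg.solve(M,[uv[0],uv[1],1]); return P[:3,3],d
def onz(n,uv,z):
    o,d=ray(n,uv); return (o+d*(z-o[2])/d[2])
def pix(n,p):
    c=r.calibration(n);M,P=np.array(c["mtx"]),np.array(c["pose"])
    q=M@(P[:3,:3].T@(np.array(p)-P[:3,3])); return q[:2]/q[2]
def blobs(im,lo,hi,amin=15,roi=None):
    h=cv2.cvtColor(im,cv2.COLOR_RGB2HSV); m=cv2.inRange(h,np.array(lo),np.array(hi))
    if roi: 
        k=np.zeros_like(m);k[roi[1]:roi[3],roi[0]:roi[2]]=1;m=m*k
    n,_,st,ce=cv2.connectedComponentsWithStats(m)
    return [(ce[i].round(2),st[i,4]) for i in range(1,n) if st[i,4]>=amin]
def crop(im,x0,y0,x1,y1,k,name):
    cv2.imwrite(f"pics/{name}.png",cv2.cvtColor(cv2.resize(im[y0:y1,x0:x1],None,fx=k,fy=k,interpolation=cv2.INTER_CUBIC),cv2.COLOR_RGB2BGR))
def tool():
    s=r.state(); return np.array(s["eef_pos"]),R.from_quat(s["tool_rot"])
def delta(p,yaw=None):
    "mm shift in present tool axes to world TCP p; yaw = world angle of tool y-axis line wanted"
    t,q=tool(); d=q.inv().apply(np.array(p)-t)*1000
    y=q.apply([0,1,0]);a=np.arctan2(y[1],y[0]); tw=None
    if yaw is not None: tw=-((yaw-a+np.pi/2)%np.pi-np.pi/2)
    return d.round(1),tw,a
E
python3 - <<'E'
from h import *
t=r.camera("top"); s=r.camera("side")
for n,im in(("top",t),("side",s)):
    print(n)
    print('blue',[(c,a,onz(n,c,.006).round(4)) for c,a in blobs(im,(95,120,60),(125,255,255),40,(260,130,390,240))])
    print('orange',[(c,a) for c,a in blobs(im,(5,150,120),(18,255,255),8,(170,120,300,240))])
    print('red',[(c,a) for c,a in blobs(im,(0,150,100),(4,255,255),4,(140,120,330,310))])
    print('green',[(c,a) for c,a in blobs(im,(50,150,80),(80,255,255),4,(130,120,290,310))])
    print('yel',[(c,a) for c,a in blobs(im,(20,150,80),(34,255,255),4,(130,120,330,310))])
h=cv2.cvtColor(t,cv2.COLOR_RGB2HSV); m=cv2.inRange(h,(0,0,190),(180,60,255)); k=np.zeros_like(m);k[110:265,175:265]=1;m*=k
cs,_=cv2.findContours(m,0,2);c=max(cs,key=cv2.contourArea);b=cv2.boxPoints(cv2.minAreaRect(c));print(b,[onz("top",p,.003).round(4) for p in b])
crop(t,135,115,265,265,4,"topc"); crop(s,150,130,330,310,4,"sidec")
E
```

```text
top
blue [(array([353.48, 208.98]), np.int32(124), array([ 0.5661, -0.2918,  0.006 ])), (array([314.19, 211.15]), np.int32(124), array([ 0.5555, -0.1686,  0.006 ])), (array([333.82, 209.96]), np.int32(126), array([ 0.5611, -0.2301,  0.006 ])), (array([294.3 , 212.09]), np.int32(123), array([ 0.5507, -0.1066,  0.006 ]))]
orange [(array([207.67, 166.56]), np.int32(27)), (array([236.52, 171.9 ]), np.int32(31))]
red [(array([283.72, 213.06]), np.int32(36)), (array([157.54, 207.85]), np.int32(13))]
green [(array([147., 194.]), np.int32(9))]
yel [(array([300.31, 167.15]), np.int32(72)), (array([213., 190.]), np.int32(5)), (array([223.5, 192. ]), np.int32(4)), (array([149.62, 203.38]), np.int32(13))]
side
blue [(array([305.78, 146.69]), np.int32(49), array([ 0.5661, -0.2946,  0.006 ])), (array([302.02, 156.64]), np.int32(56), array([ 0.5612, -0.233 ,  0.006 ])), (array([298. , 167.5]), np.int32(60), array([ 0.556 , -0.1704,  0.006 ])), (array([293.5, 179. ]), np.int32(70), array([ 0.5515, -0.1087,  0.006 ]))]
orange [(array([236.25, 189.97]), np.int32(36)), (array([246.75, 207.  ]), np.int32(12)), (array([214.88, 209.85]), np.int32(93))]
red [(array([291.07, 185.47]), np.int32(15)), (array([238.88, 281.59]), np.int32(17))]
green [(array([215.54, 288.85]), np.int32(13))]
yel [(array([250.88, 163.89]), np.int32(139)), (array([238.5, 170.5]), np.int32(6)), (array([248.3 , 212.63]), np.int32(102)), (array([216.83, 208.  ]), np.int32(6)), (array([228.78, 288.5 ]), np.int32(18))]
[[182.34618  247.26924 ]
 [207.76924  120.153854]
 [257.76923  130.15385 ]
 [232.34618  257.26923 ]] [array([0.4332, 0.2335, 0.003 ]), array([0.8404, 0.1756, 0.003 ]), array([0.8126, 0.0136, 0.003 ]), array([0.4073, 0.0805, 0.003 ])]
```

View pics/topc.png

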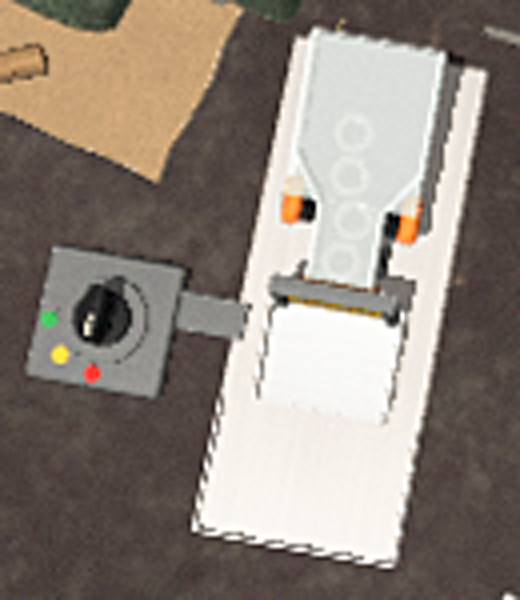

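Top crop: four nuts in the neck and shoulder at crop (352,132), (349,175), (357,221) and (342,258). The frame runs across (272–398,~293), the pod's corners are (50,248), (190,268), (160,398) and (28,375), and the pointer is at red.

View pics/sidec.png

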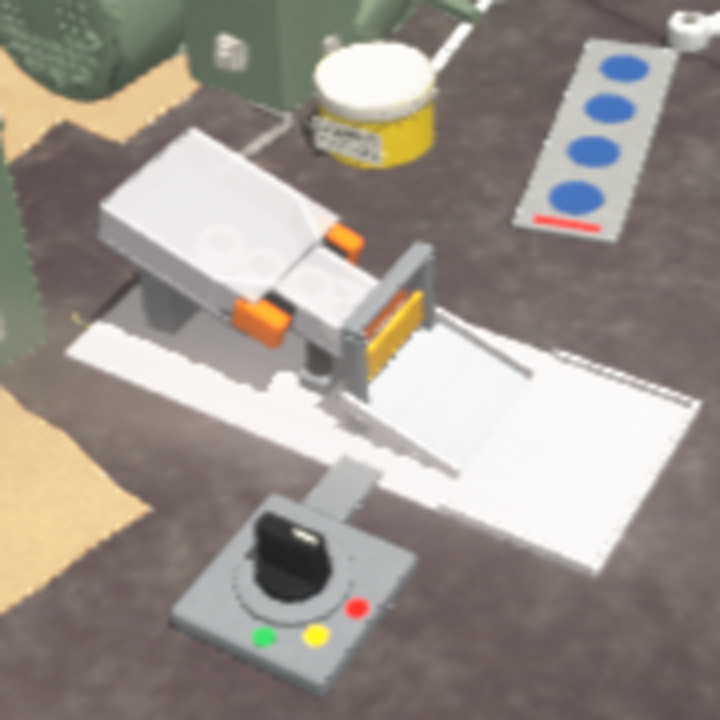

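```bash
python3 - <<'E'
from h import *
P=lambda x,y:(135+(x+.5)/4-.5,115+(y+.5)/4-.5)
for nm,x,y,z in(("podc",107,322,.018),("podTL",50,248,.018),("podTR",190,268,.018),("podBR",160,398,.018),("podBL",28,375,.018),("frame",335,291,.093),("frL",272,284,.093),("frR",397,304,.093),("trayFL",192,530,.01),("trayFR",397,567,.01),("padL",291,207,.068),("padR",409,223,.068)):
    print(nm,onz("top",P(x,y),z).round(4))
E
```

```text
podc [0.5893 0.3044 0.018 ]
podTL [0.6456 0.352  0.018 ]
podTR [0.6334 0.2435 0.018 ]
podBR [0.5321 0.2603 0.018 ]
podBL [0.5466 0.3614 0.018 ]
frame [0.6059 0.1253 0.093 ]
frL [0.6096 0.1709 0.093 ]
frR [0.5978 0.0803 0.093 ]
trayFL [0.4335 0.2316 0.01  ]
trayFR [0.4102 0.0757 0.01  ]
padL [0.6727 0.1626 0.068 ]
padR [0.6635 0.0744 0.068 ]
```

Side crop: the gate is shut and the pointer is at red, which agrees with the top view. From several points the feeder origin comes out at about (0.6145, 0.1245) with yaw −0.142, so the knob is at about (0.589, 0.3045). The known sizes agree with this, so I move over the knob.

>>> servo_tool([
  [50.8,24.8,0],
  [50.8,24.8,0],
  [50.8,24.8,0],
  [50.8,24.8,0],
  [50.8,24.8,0],
  [50.8,24.8,0],
  [50.8,24.8,0],
  [50.8,24.8,0],
  [50.8,24.8,0],
  [50.8,24.8,0],
], claw=[1,1,1,1,1,1,1,1,1,1], turn=[0,0,0,0,0,0,0,0,0,-0.08], newtons=30)

```text
time: 1.45
eef_pos: [0.5908, 0.3035, 0.2265]
tool_rot: [0.998, -0.07, -0.0, -0.0]
ft_force: [0.9, 0.6, -0.2]
gripper_width: 0.0874
gripper_force: 0.0
```

```bash
python3 - <<'E'
from h import *
print(tool()[0].round(4),r.state()['q'],delta([.589,.3045,.037],np.pi/2-.142))
t=r.camera("top"); s=r.camera("side"); crop(s,150,130,330,310,4,"s1")
E
```

```text
[0.5908 0.3035 0.2265] [ 7.67460144e-01  3.40982169e-01 -1.41913280e-02 -8.10232134e-05
 -1.21561131e+00  6.63174655e-01] (array([ -1.9,  -0.8, 189.5]), np.float64(0.0018102943518902848), np.float64(-1.710986032443006))
```

>>> servo_tool([
  [-1.9,-0.8,37],
  [0,0,37],
  [0,0,37],
  [0,0,37],
  [0,0,37],
  [0,0,4],
  [0,0,0],
  [0,0,0],
  [0,0,0],
  [0,0,0],
], claw=[1,1,1,1,1,1,0.1,0,0,0], turn=[0,0,0,0,0,0,0,0,0,0], newtons=30)

```text
time: 2.8
eef_pos: [0.588, 0.3061, 0.0385]
tool_rot: [0.997, -0.071, 0.0, -0.0]
ft_force: [-0.6, -0.2, 0.5]
gripper_width: 0.053
gripper_force: 0.0
```

>>> servo_tool([
  [0,0,0],
  [0,0,0],
  [0,0,0],
  [0,0,0],
  [0,0,0],
  [0,0,0],
  [0,0,0],
  [0,0,0],
  [0,0,0],
  [0,0,0],
], claw=[0,0,0,0,0,0,0,0,0,0], turn=[0,0.17,0.17,0.17,0.17,0.17,0.17,0.17,0.17,0.05])

```text
time: 4.05
eef_pos: [0.5913, 0.3082, 0.038]
tool_rot: [0.713, -0.701, 0.001, -0.004]
ft_force: [13.2, 5.0, -10.5]
gripper_width: 0.0137
gripper_force: 29.9
```

```bash
python3 - <<'E'
from h import *
print(r.state()['ft_torque'],delta([.589,.3045,.037]))
t=r.camera("top"); s=r.camera("side"); crop(s,150,130,330,310,3,"s2")
E
```

```text
[ 1.55959756 -4.76758478  0.03025505] (array([3.6, 2.4, 1. ]), None, np.float64(-3.125157872226078))
```

View pics/s2.png

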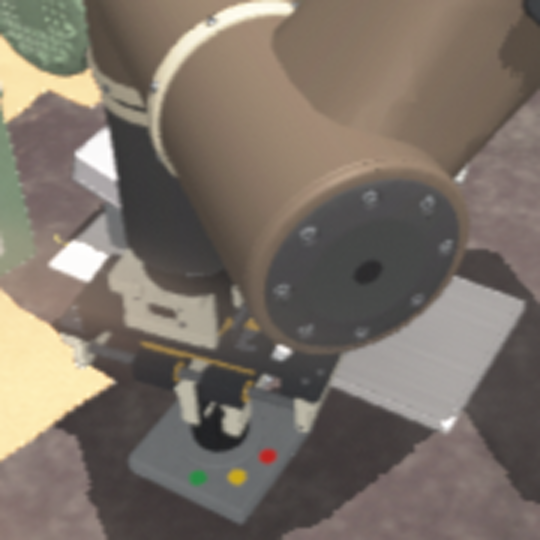

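Side view: the gripper holds the bar, and it looks turned close to green at (198,478). Next I release it, back off upward and check.

>>> servo_tool([
  [0,0,0],
  [0,0,0],
  [0,0,0],
  [0,0,0],
  [0,0,-20],
  [0,0,-30],
  [0,0,-45],
  [0,0,-45],
  [-30,0,-45],
  [-50,0,0],
], claw=[1,1,1,1,1,1,1,1,1,1], turn=[0,0,0,0,0,0,0,0,0,0])

```text
time: 5.4
eef_pos: [0.5882, 0.3867, 0.2287]
tool_rot: [0.713, -0.701, 0.0, -0.004]
ft_force: [1.3, 0.7, -1.5]
gripper_width: 0.0875
gripper_force: 0.0
```

```bash
python3 - <<'E'
from h import *
print(tool()[0])
t=r.camera("top"); s=r.camera("side"); a=s[150:300,170:320];b=t[115:265,135:265]
c=np.hstack([cv2.resize(a,(400,400),interpolation=2),cv2.resize(b,(347,400),interpolation=2)]);cv2.imwrite("pics/c3.png",c[:,:,::-1])
E
```

```text
[0.58817459 0.38667732 0.22871241]
```

View pics/c3.png

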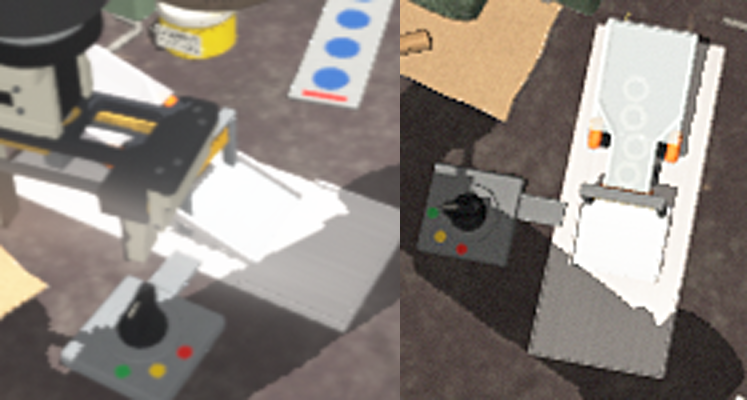

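The pointer is on green. The gate is up and all four nuts are still in the neck. Now I close the fingers and go down beside the left pad.

>>> servo_tool([
  [0,0,0],
  [34.2,-23.6,0],
  [34.2,-23.6,0],
  [34.2,-23.6,0],
  [34.2,-23.6,0],
  [34.2,-23.6,20],
  [0,0,36],
  [0,0,36],
  [0,0,36],
  [0,0,36],
], claw=[0,0,0,0,0,0,0,0,0,0], turn=[0.159,0,0,0,0,0,0,0,0,0])

```text
time: 6.75
eef_pos: [0.6788, 0.1995, 0.0573]
tool_rot: [-0.656, 0.755, 0.0, -0.0]
ft_force: [-0.1, 0.8, -1.3]
gripper_width: 0.0007
gripper_force: 0.0
```

>>> servo_tool([
  [0,0,2.7],
  [10,0,0],
  [5,0,0],
  [0,0,0],
  [0,0,0],
  [0,0,0],
  [0,0,0],
  [0,0,0],
  [0,0,0],
  [0,0,0],
], claw=[0,0,0,0,0,0,0,0,0,0], turn=[0,0,0,0,0,0,0,0,0,0])

```text
time: 8.0
eef_pos: [0.6771, 0.1852, 0.0558]
tool_rot: [-0.656, 0.755, 0.0, -0.0]
ft_force: [0.5, 0.9, -0.3]
gripper_width: 0.0005
gripper_force: 0.0
```

```bash
python3 - <<'E'
from h import *
p,q=tool();print(p.round(4),r.state()['ft_force'],r.state()['gripper_width'])
c,s=np.cos(-.142),np.sin(-.142);M=np.array([[c,-s],[s,c]]);print(M.T@(p[:2]-[.6145,.1245]))
im=r.camera("side"); crop(im,150,110,330,260,4,"s4")
E
```

```text
[0.6771 0.1852 0.0558] [ 0.51822084  0.90341271 -0.33754217] 0.00047727875297598916
[0.05337502 0.06894589]
```

View pics/s4.png

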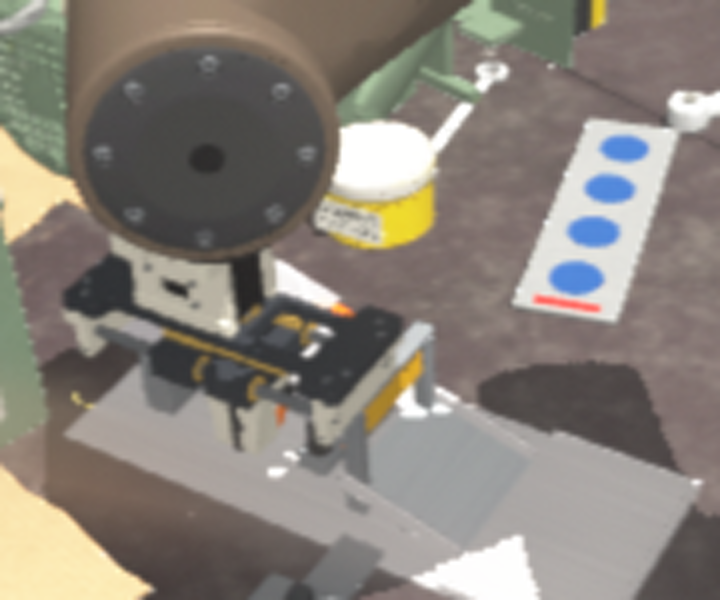

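The gripper is beside the left pad, with the orange pad at (283,410) in the crop, and is clear of the frame. I'll probe slowly to find where contact is.

>>> servo_tool([
  [0,0,-4],
  [4,0,0],
  [4,0,0],
  [2,0,0],
  [2,0,0],
  [0,0,0],
  [0,0,0],
  [0,0,0],
  [0,0,0],
  [0,0,0],
], claw=[0,0,0,0,0,0,0,0,0,0], turn=[0,0,0,0,0,0,0,0,0,0])

```text
time: 9.3
eef_pos: [0.6757, 0.1747, 0.0601]
tool_rot: [-0.656, 0.755, 0.0, 0.001]
ft_force: [-1.7, 7.0, 2.1]
gripper_width: 0.0003
gripper_force: 3.1
```

>>> servo_tool([
  [-20,0,0],
  [0,0,0],
  [21,0,0],
  [-21,0,0],
  [0,0,0],
  [0,0,0],
  [21,0,0],
  [-21,0,0],
  [0,0,0],
  [0,0,0],
], claw=[0,0,0,0,0,0,0,0,0,0], turn=[0,0,0,0,0,0,0,0,0,0])

```text
time: 10.55
eef_pos: [0.678, 0.1931, 0.0597]
tool_rot: [-0.656, 0.755, 0.0, -0.0]
ft_force: [0.3, -0.5, -0.5]
gripper_width: 0.0002
gripper_force: 0.0
```

```bash
python3 - <<'E'
from h import *
im=r.camera("side");t=r.camera("top")
c=np.hstack([cv2.resize(im[150:300,170:320],(400,400),interpolation=2),cv2.resize(t[115:265,135:265],(347,400),interpolation=2)]);cv2.imwrite("pics/c5.png",c[:,:,::-1])
E
```

```text
(no output)
```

View pics/c5.png

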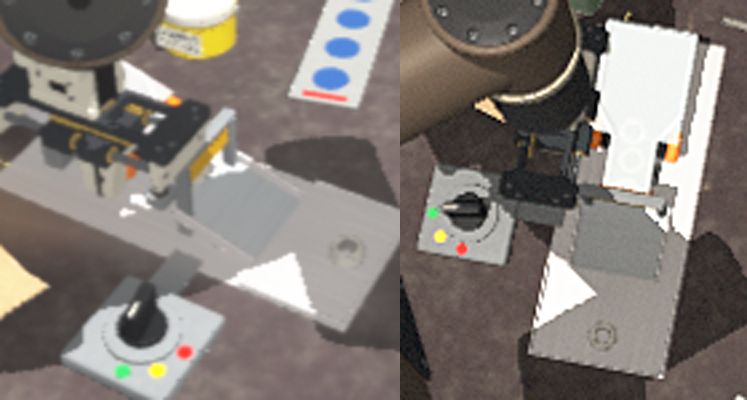

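It works: one nut is in the tray at (602,335) in the top panel, and at least two are still in the neck at (632,128) and (630,160). I'll tap twice more.

>>> servo_tool([
  [21,0,0],
  [-21,0,0],
  [0,0,0],
  [0,0,0],
  [21,0,0],
  [-21,0,0],
  [0,0,0],
  [0,0,0],
  [0,0,0],
  [0,0,0],
], claw=[0,0,0,0,0,0,0,0,0,0], turn=[0,0,0,0,0,0,0,0,0,0])

```text
time: 11.9
eef_pos: [0.6782, 0.1929, 0.0598]
tool_rot: [-0.656, 0.755, 0.0, -0.0]
ft_force: [0.6, 0.3, 0.5]
gripper_width: 0.0004
gripper_force: 0.0
```

>>> servo_tool([
  [21,0,0],
  [-21,0,0],
  [0,0,0],
  [0,0,0],
  [21,0,0],
  [-21,0,0],
  [0,0,0],
  [0,0,0],
  [0,0,0],
  [0,0,0],
], claw=[0,0,0,0,0,0,0,0,0,0], turn=[0,0,0,0,0,0,0,0,0,0])

```text
time: 13.15
eef_pos: [0.6781, 0.1929, 0.0598]
tool_rot: [-0.656, 0.755, -0.0, -0.0]
ft_force: [0.6, -0.2, -0.4]
gripper_width: 0.0001
gripper_force: 0.0
```

```bash
python3 - <<'E'
from h import *
im=r.camera("side");t=r.camera("top")
c=np.hstack([cv2.resize(im[150:300,170:320],(400,400),interpolation=2),cv2.resize(t[115:265,135:265],(347,400),interpolation=2)]);cv2.imwrite("pics/c6.png",c[:,:,::-1])
E
```

```text
(no output)
```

View pics/c6.png

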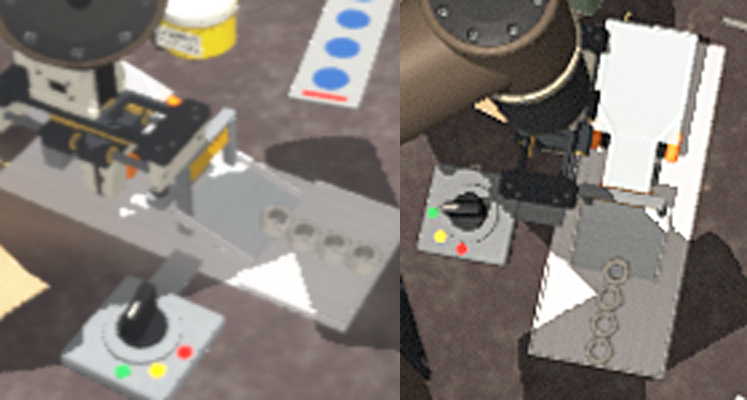

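All four nuts are out and queued in the tray at about (600,352), (604,323), (611,297) and (617,272). The neck is empty. Next I go back to the knob to turn it to red.

>>> servo_tool([
  [-20,0,0],
  [0,0,-40],
  [0,0,-40],
  [0,0,-40],
  [-24,21.2,-20],
  [-24,21.2,0],
  [-24,21.2,0],
  [-24,21.2,0],
  [0,0,0],
  [0,0,0],
], claw=[0,0,0,0,1,1,1,1,1,1], turn=[0,0,-0.171,0,0,0,0,0,0,0])

```text
time: 14.5
eef_pos: [0.5934, 0.3068, 0.2]
tool_rot: [0.718, -0.696, 0.0, -0.0]
ft_force: [0.4, -0.8, -0.1]
gripper_width: 0.0548
gripper_force: 0.0
```

```bash
python3 - <<'E'
from h import *
print(tool()[0].round(4),delta([.590,.306,.037],-1.542+np.pi/2))
E
```

```text
[0.5934 0.3068 0.2   ] (array([  0.7,   3.4, 163. ]), np.float64(0.003038723494117157), np.float64(-3.109757603300779))
```

>>> servo_tool([
  [0.7,3.4,33],
  [0,0,35],
  [0,0,35],
  [0,0,35],
  [0,0,25],
  [0,0,0],
  [0,0,0],
  [0,0,0],
  [0,0,0],
  [0,0,0],
], claw=[0.45,0.45,0.45,0.45,0.45,0,0,0,0,0], turn=[0,0,0,0,0,0,0,0,0,0])

```text
time: 15.75
eef_pos: [0.5914, 0.3058, 0.0382]
tool_rot: [0.718, -0.696, 0.0, -0.002]
ft_force: [4.0, -1.1, -2.4]
gripper_width: 0.0138
gripper_force: 30.0
```

>>> servo_tool([
  [0,0,0],
  [0,0,0],
  [0,0,0],
  [0,0,0],
  [0,0,0],
  [0,0,0],
  [0,0,0],
  [0,0,0],
  [0,0,0],
  [0,0,0],
], claw=[0,0,0,0,0,0,0,0,0,0], turn=[0,-0.178,-0.178,-0.178,-0.178,-0.178,-0.178,-0.178,-0.178,0])

```text
time: 17.0
eef_pos: [0.591, 0.3055, 0.0382]
tool_rot: [0.998, -0.059, 0.001, -0.001]
ft_force: [3.9, -1.5, 1.9]
gripper_width: 0.0141
gripper_force: 30.2
```

>>> servo_tool([
  [0,0,0],
  [0,0,0],
  [0,0,0],
  [0,0,0],
  [0,0,-20],
  [0,0,-30],
  [0,0,-45],
  [0,0,-45],
  [-50,-30,0],
  [-50,-30,0],
], claw=[1,1,1,1,1,1,1,1,1,1], turn=[0,0,0,0,0,0,0,0,0,0])

```text
time: 18.25
eef_pos: [0.4968, 0.3771, 0.1774]
tool_rot: [0.998, -0.059, 0.0, -0.001]
ft_force: [-0.2, 0.6, -1.1]
gripper_width: 0.0877
gripper_force: 0.0
```

```bash
python3 - <<'E'
from h import *
print(tool()[0].round(4))
im=r.camera("side");t=r.camera("top")
c=np.hstack([cv2.resize(im[150:300,170:320],(400,400),interpolation=2),cv2.resize(t[165:265,135:265],(400,308),interpolation=2).repeat(1,0)[:308] if 0 else cv2.copyMakeBorder(cv2.resize(t[165:265,135:265],(400,308),interpolation=2),0,92,0,0,0)]);cv2.imwrite("pics/c7.png",c[:,:,::-1])
E
```

```text
[0.4968 0.3771 0.1774]
```

View pics/c7.png

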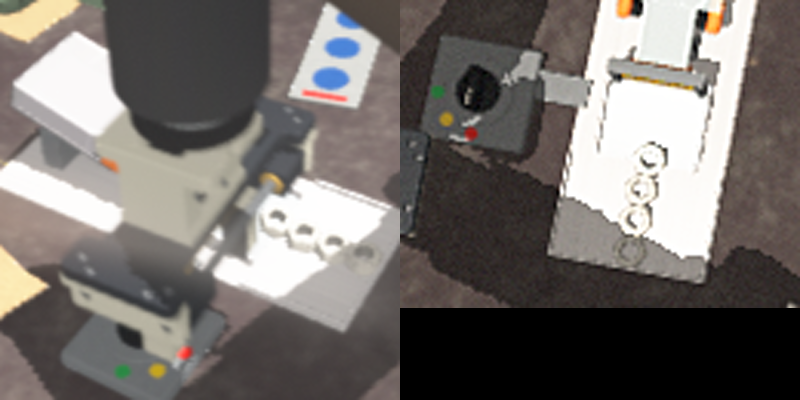

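The pointer looks to be back at red and the gate shut. The queue is intact. Now a close look at the nuts, to get their centres and how the flats lie.

```bash
python3 - <<'E'
from h import *
im=r.camera("side");t=r.camera("top")
np.savez("n1",s=im,t=t)
a=cv2.resize(t[205:253,188:238],(400,384),interpolation=2);b=cv2.resize(im[220:268,262:312],(400,384),interpolation=2)
c=np.hstack([a,b])
k=cv2.createCLAHE(3,(4,4));lab=cv2.cvtColor(c,cv2.COLOR_RGB2LAB);lab[:,:,0]=k.apply(lab[:,:,0]);c=cv2.cvtColor(lab,cv2.COLOR_LAB2BGR)
cv2.imwrite("pics/c8.png",c)
E
```

```text
(no output)
```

View pics/c8.png

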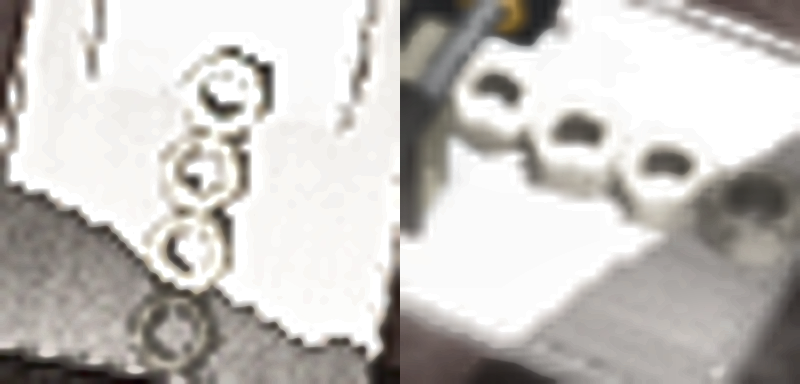

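Nut centres in the top panel: (172,330), (188,248), (202,172) and (228,92). The last one sits tilted on the chute foot. Now I convert these to positions.

```bash
python3 - <<'E'
from h import *
yaw=-.142;c,s=np.cos(yaw),np.sin(yaw);M=np.array([[c,-s],[s,c]])
P=[onz("top",(188+(x+.5)/8-.5,205+(y+.5)/8-.5),.018) for x,y in((172,330),(188,248),(202,172),(228,92))]
Q=[onz("side",(262+(x-400+.5)/8-.5,220+(y+.5)/8-.5),.018) for x,y in((758,192),(665,164),(578,130),(497,92))]
for p,q in zip(P,Q): print(p.round(4),q.round(4),((M.T@(p[:2]-[.6145,.1245]))*1000).round(1))
print(np.diff(P,axis=0)@np.eye(3), [np.linalg.norm(P[i+1]-P[i]).round(4) for i in range(3)])
print(tool()[0].round(4),delta([P[0][0],P[0][1],.012],np.pi/2+yaw))
E
```

```text
[0.4396 0.1513 0.018 ] [0.4394 0.1467 0.018 ] [-177.     1.7]
[0.4704 0.1467 0.018 ] [0.4698 0.1451 0.018 ] [-145.8    1.6]
[0.4992 0.1427 0.018 ] [0.4999 0.1404 0.018 ] [-116.7    1.7]
[0.5299 0.1342 0.018 ] [0.5296 0.1332 0.018 ] [-85.1  -2.4]
[[ 0.03082814 -0.00459136  0.        ]
 [ 0.02881522 -0.00397896  0.        ]
 [ 0.03072528 -0.00850933  0.        ]] [np.float64(0.0312), np.float64(0.0291), np.float64(0.0319)]
[0.4966 0.3774 0.1772] (array([-31.1, 231.2, 165.1]), np.float64(0.028433656709751176), np.float64(-1.6843626700851453))
```

The spacing of about 30 mm means the flats face feeder x, so I grip each nut turned 30° to get across flats. I move over the front nut.

>>> servo_tool([
  [-6.2,46.7,0],
  [-6.2,46.7,0],
  [-6.2,46.7,0],
  [-6.2,46.7,0],
  [-6.2,46.7,0],
  [0,0,30],
  [0,0,30],
  [0,0,30],
  [0,0,0],
  [0,0,0],
], claw=[1,1,1,1,1,1,1,1,1,1], turn=[0,0,0,0,0,0.184,0.184,0.184,0,0], newtons=30)

```text
time: 19.7
eef_pos: [0.4406, 0.1482, 0.0878]
tool_rot: [0.945, -0.326, 0.0, -0.0]
ft_force: [0.1, -0.2, -0.0]
gripper_width: 0.0873
gripper_force: 0.0
```

```bash
python3 - <<'E'
from h import *
print(tool()[0].round(4),delta([.4394,.1495,.0125],-.666+np.pi/2))
im=r.camera("side");t=r.camera("top");np.savez("n2",s=im,t=t)
E
```

```text
[0.4406 0.1482 0.0878] (array([-1.8, -0.3, 75.3]), np.float64(0.0017815190910246415), np.float64(-2.235014807703872))
```

>>> servo_tool([
  [-1.8,-0.3,25],
  [0,0,25],
  [0,0,15],
  [0,0,9],
  [0,0,0],
  [0,0,0],
  [0,0,0],
  [0,0,0],
  [0,0,0],
  [0,0,0],
], claw=[1,1,1,0.6,0.6,0.6,0,0,0,0], turn=[0,0,0,0,0,0,0,0,0,0])

```text
time: 21.05
eef_pos: [0.439, 0.15, 0.0131]
tool_rot: [0.945, -0.328, 0.0, -0.001]
ft_force: [0.6, 0.1, 0.4]
gripper_width: 0.0288
gripper_force: 30.1
```

>>> servo_tool([
  [0,0,-10],
  [0,0,-30],
  [0,0,-35],
  [30,16,0],
  [44,23.5,0],
  [44,23.5,0],
  [44,23.5,0],
  [44,23.5,0],
  [41,22.5,0],
  [0,0,0],
], claw=[0,0,0,0,0,0,0,0,0,0], turn=[0,0,0,0,0,0,0,0,0,0])

```text
time: 22.3
eef_pos: [0.5504, -0.1101, 0.0878]
tool_rot: [0.944, -0.33, -0.001, 0.0]
ft_force: [0.4, -0.1, -1.2]
gripper_width: 0.0284
gripper_force: 30.0
```

>>> servo_tool([
  [0,0,0],
  [0,0,0],
  [0,0,0],
  [0,0,0],
  [0,0,0],
  [0,0,0],
  [0,0,0],
  [0,0,0],
  [0,0,0],
  [0,0,0],
], claw=[0,0,0,0,0,0,0,0,0,0], turn=[0.164,0.164,0.164,0.164,0.164,0,0,0,0,0])

```text
time: 23.55
eef_pos: [0.5504, -0.1074, 0.0878]
tool_rot: [0.736, -0.677, -0.0, 0.0]
ft_force: [-0.6, 0.4, -1.1]
gripper_width: 0.0286
gripper_force: 30.0
```

```bash
python3 - <<'E'
from h import *
print(tool()[0].round(4),r.state()['gripper_width'],delta([.5511,-.1076,.018],.083))
im=r.camera("side");t=r.camera("top");np.savez("n3",s=im,t=t)
E
```

```text
[ 0.5504 -0.1074  0.0878] 0.02859738209446365 (array([ 0.2, -0.7, 69.8]), np.float64(0.00040502534464614826), np.float64(-3.0581876282451463))
```

>>> servo_tool([
  [0.2,-0.7,25],
  [0,0,25],
  [0,0,13],
  [0,0,6],
  [0,0,2.2],
  [0,0,0],
  [0,0,0],
  [0,0,0],
  [0,0,0],
  [0,0,0],
], claw=[0,0,0,0,0,0,0,0.6,0.6,0.6], turn=[0,0,0,0,0,0,0,0,0,0])

```text
time: 24.9
eef_pos: [0.5512, -0.1076, 0.0168]
tool_rot: [0.736, -0.677, 0.0, -0.0]
ft_force: [-0.1, -0.0, 0.0]
gripper_width: 0.051
gripper_force: 0.0
```

>>> servo_tool([
  [0,0,0],
  [0,0,-20],
  [0,0,-25],
  [0,0,-30],
  [-50,20,0],
  [-50,20,0],
  [-50,20,0],
  [-30,20,0],
  [0,0,0],
  [0,0,0],
], claw=[0.6,1,1,1,1,1,1,1,1,1], turn=[0,0,0,0,0,0,0,0,0,0])

```text
time: 26.15
eef_pos: [0.4567, 0.0653, 0.0919]
tool_rot: [0.736, -0.677, 0.0, -0.0]
ft_force: [1.0, -0.2, -0.1]
gripper_width: 0.0879
gripper_force: 0.0
```

```bash
python3 - <<'E'
from h import *
print(tool()[0].round(4))
im=r.camera("side");t=r.camera("top");np.savez("n4",s=im,t=t)
a=cv2.resize(t[185:235,270:370],(800,400),interpolation=2)[:,:];
b=cv2.resize(im[220:268,262:312],(300,288),interpolation=2);d=cv2.resize(t[205:253,188:238],(300,288),interpolation=2);e=cv2.resize(im[130:190,280:320],(192,288),interpolation=2)
bb=np.hstack([d,b,e]); a=cv2.resize(a,(600,300));o=np.zeros((600,800,3),np.uint8);o[:300,:600]=a;o[300:588,:792]=bb
cv2.imwrite("pics/c9.png",o[:,:,::-1])
E
```

```text
[0.4567 0.0653 0.0919]
```

View pics/c9.png

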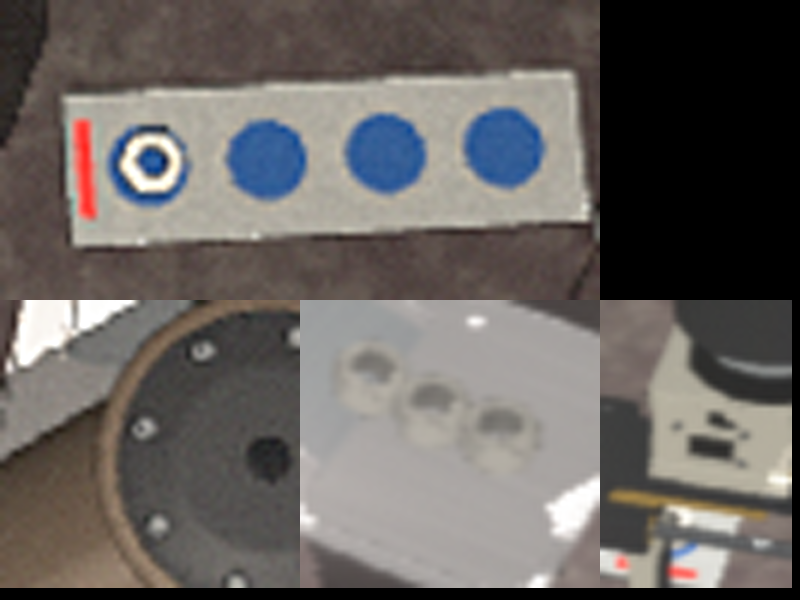

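Mark 1's nut sits centred on its disc (nut at (151,161), disc at (149,165), the difference being parallax). The three others stay in the queue where they were, at side crop (505,432), (433,402) and (372,370). Now I try automatic circle detection on the saved frames.

```bash
cat >> h.py <<'E'
YAW=-.142;_c,_s=np.cos(YAW),np.sin(YAW);MF=np.array([[_c,-_s],[_s,_c]])
def feeder(p): return (MF.T@(np.array(p[:2])-[.6145,.1245]))*1000
def nuts(im,n,z=.018,k=8,acc=12):
    "Hough circles over tray, -> world, feeder mm"
    cs=np.array([pix(n,[*(np.array([.6145,.1245])+MF@np.array([x,y])/1000),z]) for x in(-195,-65) for y in(-35,35)])
    x0,y0=cs.min(0).astype(int)-4;x1,y1=cs.max(0).astype(int)+4
    g=cv2.cvtColor(im[y0:y1,x0:x1],cv2.COLOR_RGB2GRAY);g=cv2.resize(g,None,fx=k,fy=k,interpolation=2)
    g=cv2.createCLAHE(4,(3,3)).apply(g);g=cv2.GaussianBlur(g,(0,0),3)
    H=cv2.HoughCircles(g,cv2.HOUGH_GRADIENT,1,26/3.1*k*(1 if n=="top" else 1),param1=60,param2=acc,minRadius=int(3.2*k),maxRadius=int(6*k))
    out=[]
    if H is not None:
        for x,y,rr in H[0]:
            p=onz(n,(x0+(x+.5)/k-.5,y0+(y+.5)/k-.5),z); out.append((p.round(4),feeder(p).round(1),round(float(rr)/k,1)))
    return out
E
python3 - <<'E'
from h import *
for f in("n1","n3","n4"):
    d=np.load(f+".npz")
    for n in("top","side"):
        print(f,n); [print("  ",*o) for o in nuts(d[n[0]],n)[:7]]
E
```

```text
n1 top
   [0.4386 0.1514 0.018 ] [-177.9    1.8] 5.8
   [0.5305 0.1333 0.018 ] [-84.4  -3.2] 3.8
   [0.4725 0.1455 0.018 ] [-143.5    0.7] 5.8
   [0.4983 0.1425 0.018 ] [-117.6    1.3] 5.8
   [0.4498 0.1248 0.018 ] [-163.1  -23. ] 5.2
   [0.4262 0.1159 0.018 ] [-185.2  -35.1] 3.7
   [0.4644 0.1775 0.018 ] [-156.1   31.2] 3.6
n1 side
   [0.5505 0.125  0.018 ] [-63.5  -8.6] 5.1
   [0.5286 0.1402 0.018 ] [-87.3   3.4] 4.3
   [0.4684 0.1534 0.018 ] [-148.8    8. ] 4.6
   [0.5458 0.0948 0.018 ] [-63.8 -39.2] 4.4
   [0.5114 0.0929 0.018 ] [-97.6 -45.9] 4.6
   [0.4835 0.1807 0.018 ] [-137.7   37.1] 4.9
   [0.4392 0.1522 0.018 ] [-177.4    2.6] 4.3
n3 top
   [0.4337 0.1827 0.018 ] [-187.3   32. ] 5.4
   [0.4791 0.19   0.018 ] [-143.3   45.6] 5.8
   [0.5062 0.1959 0.018 ] [-117.3   55.4] 4.7
n3 side
   [0.5292 0.1423 0.018 ] [-87.    5.6] 5.5
   [0.4712 0.1536 0.018 ] [-146.     8.5] 5.5
   [0.4976 0.1458 0.018 ] [-118.7    4.6] 3.9
   [0.45   0.1088 0.018 ] [-160.6  -38.9] 3.3
n4 top
   [0.4278 0.1261 0.018 ] [-185.1  -24.8] 5.8
   [0.5437 0.1541 0.018 ] [-74.3  19.3] 5.3
   [0.5026 0.1639 0.018 ] [-116.4   23.2] 3.9
   [0.4225 0.0906 0.018 ] [-185.3  -60.7] 3.5
   [0.5455 0.1198 0.018 ] [-67.6 -14.4] 3.5
   [0.5345 0.1788 0.018 ] [-86.9  42.4] 3.7
   [0.4618 0.1518 0.018 ] [-155.     5.4] 4.0
n4 side
   [0.5296 0.1401 0.018 ] [-86.2   3.5] 5.6
   [0.4994 0.1432 0.018 ] [-116.5    2.3] 4.0
   [0.4281 0.1815 0.018 ] [-192.6   30. ] 3.2
```

>>> servo_tool([
  [-30,0,-40],
  [-54,-4.3,-30],
  [-54,-4.3,0],
  [-54,-4.3,0],
  [-54,-4.3,0],
  [-54,-4.3,0],
  [0,0,0],
  [0,0,0],
  [0,0,0],
  [0,0,0],
], claw=[1,1,1,1,1,1,1,1,1,1], turn=[0,0,0,0,0,0,-0.184,-0.184,-0.184,-0.184])

```text
time: 27.5
eef_pos: [0.4539, 0.3652, 0.1611]
tool_rot: [0.931, -0.365, -0.0, 0.0]
ft_force: [-0.5, -0.4, 0.9]
gripper_width: 0.0876
gripper_force: 0.0
```

```bash
python3 - <<'E'
from h import *
im=r.camera("side");t=r.camera("top");np.savez("n5",s=im,t=t)
for n in("top","side"):
    print(n); [print("  ",*o) for o in nuts(dict(top=t,side=im)[n],n)[:7]]
print(tool()[0].round(4),delta([.4708,.146,.09],-.666+np.pi/2))
E
```

```text
top
   [0.5002 0.141  0.018 ] [-115.5    0.2] 5.4
   [0.5289 0.1359 0.018 ] [-86.3  -0.9] 4.7
   [0.4694 0.1487 0.018 ] [-147.1    3.4] 5.0
   [0.4345 0.1647 0.018 ] [-183.9   14.4] 3.9
   [0.427  0.1152 0.018 ] [-184.3  -35.7] 4.0
side
   [0.5073 0.1176 0.018 ] [-105.1  -22. ] 5.6
   [0.51   0.1713 0.018 ] [-110.1   31.6] 5.4
   [0.5307 0.2144 0.018 ] [-95.7  77.1] 5.2
   [0.55   0.1336 0.018 ] [-65.1  -0.1] 3.3
   [0.4927 0.1436 0.018 ] [-123.3    1.7] 5.2
   [0.4701 0.1914 0.018 ] [-152.4   45.7] 4.8
[0.4539 0.3652 0.1612] (array([162. , 148.6,  71.3]), np.float64(-0.085200548637415), np.float64(-2.321996875432311))
```

>>> servo_tool([
  [32,29.7,0],
  [32,29.7,0],
  [32,29.7,0],
  [32,29.7,0],
  [32,29.7,0],
  [0,0,35],
  [0,0,35],
  [0,0,20],
  [0,0,0],
  [0,0,0],
], claw=[1,1,1,1,1,1,1,1,1,1], turn=[0,0,0,0,0,-0.085,0,0,0,0])

```text
time: 28.85
eef_pos: [0.4692, 0.1482, 0.0723]
tool_rot: [0.945, -0.328, 0.0, -0.0]
ft_force: [0.3, -0.3, 0.2]
gripper_width: 0.0877
gripper_force: 0.0
```

```bash
python3 - <<'E'
from h import *
print(tool()[0].round(4),delta([.4697,.1475,.0115],-.666+np.pi/2))
E
```

```text
[0.4692 0.1482 0.0723] (array([ 0.9,  0.3, 60.9]), np.float64(-0.002972488614339852), np.float64(-2.2397688154092363))
```

>>> servo_tool([
  [0.9,0.3,25],
  [0,0,20],
  [0,0,10],
  [0,0,5],
  [0,0,0],
  [0,0,0],
  [0,0,0],
  [0,0,0],
  [0,0,0],
  [0,0,0],
], claw=[1,1,1,0.6,0.6,0.6,0,0,0,0], turn=[0,0,0,0,0,0,0,0,0,0])

```text
time: 30.1
eef_pos: [0.469, 0.1474, 0.0118]
tool_rot: [0.945, -0.327, -0.0, -0.0]
ft_force: [-0.0, 0.5, 2.2]
gripper_width: 0.0288
gripper_force: 30.0
```

>>> servo_tool([
  [0,0,-10],
  [0,0,-30],
  [0,0,-35],
  [37.8,27.9,0],
  [37.8,27.9,0],
  [37.8,27.9,0],
  [37.8,27.9,0],
  [37.8,27.9,0],
  [37.8,27.9,0],
  [37.8,27.9,0],
], claw=[0,0,0,0,0,0,0,0,0,0], turn=[0,0,0,0,0,0,0,0,0,0])

```text
time: 31.35
eef_pos: [0.5564, -0.1713, 0.0873]
tool_rot: [0.945, -0.327, 0.0, -0.0]
ft_force: [1.8, 1.4, -1.3]
gripper_width: 0.0291
gripper_force: 30.0
```

>>> servo_tool([
  [0,0,0],
  [0,0,0],
  [0,0,0],
  [0,0,0],
  [0,0,0],
  [0,0,0],
  [0,0,0],
  [0,0,0],
  [0,0,0],
  [0,0,0],
], claw=[0,0,0,0,0,0,0,0,0,0], turn=[0.164,0.164,0.164,0.164,0.164,0,0,0,0,0])

```text
time: 32.6
eef_pos: [0.5561, -0.1697, 0.0866]
tool_rot: [0.736, -0.677, -0.0, 0.0]
ft_force: [-0.2, 0.3, -0.9]
gripper_width: 0.0287
gripper_force: 30.0
```

```bash
python3 - <<'E'
from h import *
print(tool()[0].round(4),r.state()['gripper_width'],delta([.5561,-.1695,.0153],.083))
im=r.camera("side");t=r.camera("top");np.savez("n6",s=im,t=t)
E
```

```text
[ 0.5561 -0.1697  0.0866] 0.028748848500851028 (array([-0.2, -0. , 71.3]), np.float64(0.0014873476047476686), np.float64(-3.0571053059850453))
```

>>> servo_tool([
  [-0.2,0,25],
  [0,0,25],
  [0,0,13],
  [0,0,6],
  [0,0,2],
  [0,0,0],
  [0,0,0],
  [0,0,0],
  [0,0,0],
  [0,0,0],
], claw=[0,0,0,0,0,0,0,0.6,0.6,0.6], turn=[0,0,0,0,0,0,0,0,0,0])

```text
time: 33.95
eef_pos: [0.5562, -0.1695, 0.0158]
tool_rot: [0.736, -0.677, 0.0, -0.0]
ft_force: [-0.5, 0.0, -0.1]
gripper_width: 0.0504
gripper_force: 0.0
```

>>> servo_tool([
  [0,0,0],
  [0,0,-20],
  [0,0,-40],
  [0,0,-50],
  [0,0,-35],
  [-54.5,5.6,0],
  [-54.5,5.6,0],
  [-54.5,5.6,0],
  [-54.5,5.6,0],
  [-54.5,5.6,0],
], claw=[0.6,1,1,1,1,1,1,1,1,1], turn=[0,0,0,0,0,0,0,0,0,0])

```text
time: 35.2
eef_pos: [0.5048, 0.1013, 0.1609]
tool_rot: [0.736, -0.677, 0.0, -0.0]
ft_force: [1.1, -0.0, -0.4]
gripper_width: 0.0875
gripper_force: 0.0
```

>>> servo_tool([
  [-54.5,5.6,0],
  [-54.5,5.6,0],
  [-54.5,5.6,0],
  [-54.5,5.6,0],
  [-54.5,5.6,0],
  [0,0,0],
  [0,0,0],
  [0,0,0],
  [0,0,0],
  [0,0,0],
], claw=[1,1,1,1,1,1,1,1,1,1], turn=[0,0,0,0,0,-0.164,-0.164,-0.164,-0.164,-0.164])

```text
time: 36.45
eef_pos: [0.4545, 0.3688, 0.1606]
tool_rot: [0.946, -0.325, -0.0, 0.0]
ft_force: [0.3, -0.8, -0.6]
gripper_width: 0.0876
gripper_force: 0.0
```

```bash
cat >> h.py <<'E'
def strip(t):
    "per mark: nut centre by bright ring in the disc, vs disc centre (px)"
    out=[]
    for m in ((.5511,-.1076),(.5561,-.1695),(.5611,-.2313),(.5661,-.2932)):
        d=pix("top",[*m,.006]);x,y=np.round(d).astype(int)
        k=8;g=t[y-9:y+10,x-9:x+10];h=cv2.resize(g,None,fx=k,fy=k,interpolation=2)
        hs=cv2.cvtColor(h,cv2.COLOR_RGB2HSV)
        b=cv2.inRange(hs,(95,120,60),(125,255,255))
        cs,_=cv2.findContours(b,0,2)
        if not cs: out.append(None);continue
        c=max(cs,key=cv2.contourArea);(cx,cy),rr=cv2.minEnclosingCircle(c)
        M=np.zeros_like(b);cv2.circle(M,(int(cx),int(cy)),int(rr)-4,255,-1)
        w=((M>0)&(b==0)).astype(np.uint8); mo=cv2.moments(w,True)
        wc=(mo['m10']/mo['m00'],mo['m01']/mo['m00']) if mo['m00']>200 else None
        f=lambda u:(x-9+(u[0]+.5)/k-.5,y-9+(u[1]+.5)/k-.5)
        out.append((onz("top",f((cx,cy)),.006)[:2].round(4),round(rr/k,1),None if wc is None else onz("top",f(wc),.021)[:2].round(4)))
    return out
E
python3 - <<'E'
from h import *
im=r.camera("side");t=r.camera("top");np.savez("n7",s=im,t=t)
for n in("top",):
    print(n); [print("  ",*o) for o in nuts(dict(top=t,side=im)[n],n)[:7]]
for o in strip(t): print(o)
print(tool()[0].round(4),delta([.5,.1425,.09],-.666+np.pi/2))
E
```

```text
top
   [0.5002 0.1422 0.018 ] [-115.7    1.3] 5.8
   [0.529  0.1343 0.018 ] [-86.1  -2.4] 5.8
   [0.4414 0.1981 0.018 ] [-181.8   48.4] 5.2
   [0.4318 0.1691 0.018 ] [-187.2   18.3] 3.5
   [0.4322 0.1162 0.018 ] [-179.3  -34. ] 5.8
   [0.5593 0.1976 0.018 ] [-65.   64.5] 4.9
(array([ 0.5509, -0.1066]), 6.5, array([ 0.536 , -0.1042]))
(array([ 0.555 , -0.1678]), 6.5, array([ 0.5549, -0.1668]))
(array([ 0.5611, -0.2306]), 6.4, None)
(array([ 0.5658, -0.292 ]), 6.4, None)
[0.4545 0.3688 0.1606] (array([175.4, 150.1,  70.6]), np.float64(0.001171661900523091), np.float64(-2.235624664894373))
```

```bash
python3 - <<'E'
from h import *
for f in("n4","n7"):
    t=np.load(f+".npz")["t"]; x,y=np.round(pix("top",[.5511,-.1076,.006])).astype(int)
    hs=cv2.cvtColor(t,cv2.COLOR_RGB2HSV)[y-10:y+16,x-13:x+14]
    print(f,x-13,y-10)
    for row in hs: print(''.join('b' if 95<=p[0]<=125 and p[1]>120 else 'W' if p[2]>200 else '+' if p[2]>150 else '.' if p[2]>100 else ' ' for p in row))
E
```

```text
n4 282 202
+++++++++++++++++++++++++++
+++++++++++++++++++++++++++
+++++++++++++++++++++++++++
WWW++++++++++++++++++++++++
WWWW++++++.bbb  .++++++++++
WWWW+++++b..+++..++++++++++
WWW+++++b.WWWWWWW.+++++++++
WWWW+++bbWWW..+WW+.++++++++
WWWW+++b.WW.bbb.WW++++++++.
WWWW++bb+W+bbbbbWW..+++++.b
WWWW++b.WWW.bbbbWW+.++++++b
WWWW+++b+WW+bbb.WW+.+++++++
+WWW+++b.WWW+..WW+b++++++++
+WWW+++bb WWWWWWW+b+++++++.
+WWW++++bb.WWWWW.b+++++++++
+WWW+++++bbbbbbbb++++++++++
+WWW+++++++bbbbb+++++++++++
+WWW+++++++++++++++++++++++
+WWWW++++++++++++++++++++++
++W++++++++++++++++++++++++
+++++++++++++++++++++++++++
+++++++++++++++++++++++++++
+++++++++++++++++++++++++++
+++++++++++W+.....         
                      . ...
              .            
n7 282 202
+++++++++++++++++++++++++++
+++++++++++++++++++++++++++
+WW++++++++++++++++++++++++
WWWW+++++++++++++++++++++++
WWWW+++++++bbbb++++++++++++
WWWW+++++bbbbbbb+++++++++++
WWWW++++bbbbbbbbb++++++++++
WWWW+++bbbbbbbbbbb+++++++++
WWWW+++bbbbbbbbbbb++++++++b
WWWW+++bbbbbbbbbbbb++++++.b
WWWW+++bbbbbbbbbbbb+++++++b
WWWW+++bbbbbbbbbbbb++++++++
WWWW+++bbbbbbbbbbbb++++++++
WWWW+++bbbbbbbbbbbb+++++++.
WWWWW+W+b.+WW++.bb+++++++++
WWWW++++.WWWWWWW+++++++++++
+WWW+++.WWW+.+WWW++++++++++
+WWWW++.WW+++..WW.+++++++++
+WWWW+++WW++++.WW++++++++++
+WWW++.WWW++++.WW++++++++++
++++++.+WW+.++.WW++++++++++
++++++++WWW+.+WWW++++++++++
++++++++.WWWWWWW+++++++++++
+++++++++.WWWWW+....       
.                     .....
              ...      . ..
```

The printed pixel map shows that nut 1 has been knocked about 27 mm towards the robot, with its corners now facing strip x. I put it back first and measure relative to the earlier frame.

```bash
cat >> h.py <<'E'
def ring(t,p,half=8,z=.021,thr=185):
    "centre of bright nut ring near world p (contour hull centre)"
    u=np.round(pix("top",[*p[:2],z])).astype(int);k=8
    g=cv2.resize(t[u[1]-half:u[1]+half+1,u[0]-half:u[0]+half+1],None,fx=k,fy=k,interpolation=2)
    w=cv2.inRange(cv2.cvtColor(g,cv2.COLOR_RGB2HSV),(0,0,thr),(180,90,255))
    cs,_=cv2.findContours(w,0,2);c=max(cs,key=cv2.contourArea);h=cv2.convexHull(c);m=cv2.moments(h)
    x,y=m['m10']/m['m00'],m['m01']/m['m00']
    pts=h[:,0,:].astype(float);ext=[np.ptp(pts@[np.cos(a),np.sin(a)])/k for a in np.radians(range(0,180,15))]
    return onz("top",(u[0]-half+(x+.5)/k-.5,u[1]-half+(y+.5)/k-.5),z)[:2].round(4),np.sqrt(m['m00'])/k,np.round(ext,1)
E
python3 - <<'E'
from h import *
a=np.load("n4.npz")["t"];b=np.load("n7.npz")["t"]
print(ring(a,(.551,-.1076)));print(ring(b,(.556,-.1695)))
q=onz("top",(294,220.7),.021);print(q);print(ring(b,q,7))
p=[.5245,-.105];print(delta([p[0],p[1],.09],.607))
E
```

```text
(array([ 0.5504, -0.1062]), np.float64(8.551315688243536), array([ 9.9,  9.7,  9.8,  9.9, 10. ,  9.7,  9.2,  9.8,  9.9,  9.6,  9.7,
       10. ]))
(array([ 0.5555, -0.1688]), np.float64(8.720485938294953), array([10.4, 10.2, 10. , 10. , 10.2,  9.7,  9.2,  9.8,  9.8, 10. , 10.2,
       10.6]))
[ 0.52257738 -0.10400449  0.021     ]
(array([ 0.5225, -0.1072]), np.float64(9.86550176118782), array([12.8, 13.2, 13.1, 12.6, 11.6, 10. ,  9.6, 10.1, 10.3, 11.3, 12.4,
       13. ]))
(array([347.4, 329.7,  70.6]), np.float64(0.29896798869541996), np.float64(-2.235624664894373))
```

>>> servo_tool([
  [34.6,33.1,0],
  [34.6,33.1,0],
  [34.6,33.1,0],
  [34.6,33.1,0],
  [34.6,33.1,0],
  [34.6,33.1,0],
  [34.6,33.1,0],
  [34.6,33.1,0],
  [34.6,33.1,0],
  [34.6,33.1,0],
], claw=[1,1,1,1,1,1,1,1,1,1], turn=[0,0,0,0,0,0,0,0,0,0])

```text
time: 37.8
eef_pos: [0.5218, -0.1068, 0.1609]
tool_rot: [0.944, -0.329, 0.0, -0.0]
ft_force: [1.1, 1.7, -0.4]
gripper_width: 0.0877
gripper_force: 0.0
```

>>> servo_tool([
  [0,0,0],
  [0,0,0],
  [0,0,40],
  [0,0,40],
  [0,0,0],
  [0,0,0],
  [0,0,0],
  [0,0,0],
  [0,0,0],
  [0,0,0],
], claw=[1,1,1,1,1,1,1,1,1,1], turn=[0.15,0.149,0,0,0,0,0,0,0,0])

```text
time: 39.05
eef_pos: [0.5219, -0.1052, 0.0809]
tool_rot: [0.886, -0.464, 0.0, -0.0]
ft_force: [-0.4, -0.1, 0.2]
gripper_width: 0.0876
gripper_force: 0.0
```

```bash
python3 - <<'E'
from h import *
print(tool()[0].round(4),delta([.523,-.1053,.0125],.607))
E
```

```text
[ 0.5219 -0.1052  0.0809] (array([ 0.7, -0.9, 68.4]), np.float64(-0.002073316751064702), np.float64(-2.536665970340858))
```

>>> servo_tool([
  [0.7,-0.9,25],
  [0,0,25],
  [0,0,12],
  [0,0,6],
  [0,0,0],
  [0,0,0],
  [0,0,0],
  [0,0,0],
  [0,0,0],
  [0,0,0],
], claw=[1,1,1,0.6,0.6,0.6,0,0,0,0], turn=[0,0,0,0,0,0,0,0,0,0])

```text
time: 40.3
eef_pos: [0.523, -0.1053, 0.0128]
tool_rot: [0.886, -0.464, 0.0, -0.0]
ft_force: [-1.3, -0.3, 1.9]
gripper_width: 0.0308
gripper_force: 30.0
```

```bash
python3 - <<'E'
from h import *
print(r.state()['gripper_width'],delta([.5511,-.1076,.0135]))
E
```

```text
0.030777806489366184 (array([ 17.9, -21.8,  -0.7]), None, np.float64(-2.5365611225754945))
```

>>> servo_tool([
  [0,0,0],
  [0,0,-13],
  [9,-10.9,0],
  [9,-10.9,0],
  [0,0,7],
  [0,0,5.3],
  [0,0,0],
  [0,0,0],
  [0,0,0],
  [0,0,0],
], claw=[0,0,0,0,0,0,0,0.6,0.6,0.6], turn=[0,0,0,0,0,0,0,0,0,0])

```text
time: 41.55
eef_pos: [0.551, -0.1077, 0.0132]
tool_rot: [0.886, -0.464, -0.0, 0.0]
ft_force: [-0.3, 0.1, 0.5]
gripper_width: 0.0515
gripper_force: 0.0
```

>>> servo_tool([
  [0,0,0],
  [0,0,-20],
  [0,0,-40],
  [0,0,-50],
  [0,0,-37],
  [-47,-25,0],
  [-47,-25,0],
  [-47,-25,0],
  [-47,-25,0],
  [-47,-25,0],
], claw=[0.6,1,1,1,1,1,1,1,1,1], turn=[0,0,0,0,0,0,0,0,0,0])

```text
time: 42.8
eef_pos: [0.5198, 0.1584, 0.1606]
tool_rot: [0.886, -0.464, 0.0, -0.0]
ft_force: [1.3, 0.1, -0.1]
gripper_width: 0.0879
gripper_force: 0.0
```

>>> servo_tool([
  [-47,-25,0],
  [-47,-25,0],
  [-47,-25,0],
  [-47,-25,0],
  [0,0,0],
  [0,0,0],
  [0,0,0],
  [0,0,0],
  [0,0,0],
  [0,0,0],
], claw=[1,1,1,1,1,1,1,1,1,1], turn=[0,0,0,0,0,0,0,0,-0.149,-0.15])

```text
time: 44.05
eef_pos: [0.4958, 0.3675, 0.1606]
tool_rot: [0.946, -0.325, 0.0, -0.0]
ft_force: [0.4, -0.4, -0.3]
gripper_width: 0.0876
gripper_force: 0.0
```

```bash
python3 - <<'E'
from h import *
im=r.camera("side");t=r.camera("top");np.savez("n8",s=im,t=t)
[print("  ",*o) for o in nuts(t,"top")[:5]]
for o in strip(t): print(o)
print(ring(t,(.551,-.1076)));print(ring(t,(.556,-.1695)))
print(tool()[0].round(4),delta([.5,.1425,.09],-.666+np.pi/2))
E
```

```text
[0.5333 0.1315 0.018 ] [-81.4  -4.6] 4.7
   [0.4998 0.1422 0.018 ] [-116.1    1.3] 4.1
   [0.4729 0.1459 0.018 ] [-143.2    1.1] 3.7
   [0.4266 0.1156 0.018 ] [-184.7  -35.4] 3.7
   [0.5592 0.2006 0.018 ] [-65.5  67.5] 5.9
(array([ 0.5508, -0.1071]), 6.6, array([ 0.5499, -0.1065]))
(array([ 0.5552, -0.168 ]), 6.6, array([ 0.555 , -0.1671]))
(array([ 0.561 , -0.2306]), 6.4, None)
(array([ 0.5658, -0.2919]), 6.4, None)
(array([ 0.5524, -0.1068]), np.float64(16.87129588976496), array([16.9, 20.7, 23.1, 23.9, 23.1, 20.7, 16.9, 20.5, 22.8, 23.5, 22.8,
       20.5]))
(array([ 0.5605, -0.1711]), np.float64(15.581940668607361), array([16.9, 20.7, 23.1, 23.9, 23.1, 20.7, 16.9, 18.1, 18.1, 17.9, 18.8,
       18.5]))
[0.4958 0.3676 0.1606] (array([142.3, 174.4,  70.6]), np.float64(9.274120243940587e-05), np.float64(-2.236703585592457))
```

Nuts 1 and 2 are both within about 1 mm of their marks. Next is nut 3, with the fingers only half open to stay clear of the chute rail.

>>> servo_tool([
  [28.6,35,0],
  [28.6,35,0],
  [28.6,35,0],
  [28.6,35,0],
  [28.6,35,0],
  [0,0,35],
  [0,0,35],
  [0,0,20],
  [0,0,0],
  [0,0,0],
], claw=[0.55,0.55,0.55,0.55,0.55,0.55,0.55,0.55,0.55,0.55], turn=[0,0,0,0,0,0,0,0,0,0])

```text
time: 45.4
eef_pos: [0.5003, 0.1424, 0.0713]
tool_rot: [0.945, -0.328, 0.0, -0.0]
ft_force: [-0.3, -1.3, -0.1]
gripper_width: 0.0481
gripper_force: 0.0
```

```bash
python3 - <<'E'
from h import *
print(tool()[0].round(4),delta([.5001,.1418,.0118],-.666+np.pi/2))
E
```

```text
[0.5003 0.1424 0.0713] (array([ 0.2,  0.6, 59.5]), np.float64(-0.0023471163596751055), np.float64(-2.2391434431545716))
```

>>> servo_tool([
  [0.2,0.6,25],
  [0,0,20],
  [0,0,10],
  [0,0,4.5],
  [0,0,0],
  [0,0,0],
  [0,0,0],
  [0,0,0],
  [0,0,0],
  [0,0,0],
], claw=[0.55,0.55,0.55,0.55,0.55,0,0,0,0,0], turn=[0,0,0,0,0,0,0,0,0,0])

```text
time: 46.65
eef_pos: [0.4998, 0.1418, 0.0113]
tool_rot: [0.945, -0.327, 0.0, -0.0]
ft_force: [-1.4, 0.0, 5.5]
gripper_width: 0.0299
gripper_force: 30.0
```

>>> servo_tool([
  [0,0,-10],
  [0,0,-30],
  [0,0,-35],
  [39.8,36.5,0],
  [39.8,36.5,0],
  [39.8,36.5,0],
  [39.8,36.5,0],
  [39.8,36.5,0],
  [39.8,36.5,0],
  [39.8,36.5,0],
], claw=[0,0,0,0,0,0,0,0,0,0], turn=[0,0,0,0,0,0,0,0,0,0])

```text
time: 47.9
eef_pos: [0.5602, -0.2332, 0.0861]
tool_rot: [0.945, -0.327, -0.0, -0.0]
ft_force: [0.8, 0.6, -1.6]
gripper_width: 0.0298
gripper_force: 30.0
```

>>> servo_tool([
  [0,0,0],
  [0,0,0],
  [0,0,0],
  [0,0,0],
  [0,0,0],
  [0,0,0],
  [0,0,0],
  [0,0,0],
  [0,0,0],
  [0,0,0],
], claw=[0,0,0,0,0,0,0,0,0,0], turn=[0.164,0.164,0.164,0.164,0.164,0,0,0,0,0])

```text
time: 49.15
eef_pos: [0.5603, -0.2315, 0.0858]
tool_rot: [0.736, -0.677, -0.0, 0.0]
ft_force: [0.7, 0.1, -1.2]
gripper_width: 0.0299
gripper_force: 30.0
```

```bash
python3 - <<'E'
from h import *
print(tool()[0].round(4),r.state()['gripper_width'],delta([.5611,-.2313,.0148],.083))
E
```

```text
[ 0.5603 -0.2315  0.0858] 0.029900133413953575 (array([-0.1, -0.8, 71. ]), np.float64(0.0014691809340048323), np.float64(-3.057123472655788))
```

>>> servo_tool([
  [-0.1,-0.8,25],
  [0,0,25],
  [0,0,13],
  [0,0,6],
  [0,0,2],
  [0,0,0],
  [0,0,0],
  [0,0,0],
  [0,0,0],
  [0,0,0],
], claw=[0,0,0,0,0,0,0,0.6,0.6,0.6], turn=[0,0,0,0,0,0,0,0,0,0])

```text
time: 50.4
eef_pos: [0.5613, -0.2313, 0.0151]
tool_rot: [0.736, -0.677, 0.0, -0.0]
ft_force: [0.1, -0.1, -0.2]
gripper_width: 0.0512
gripper_force: 0.0
```

>>> servo_tool([
  [0,0,0],
  [0,0,-20],
  [0,0,-40],
  [0,0,-50],
  [0,0,-35],
  [-55,5,0],
  [-55,5,0],
  [-55,5,0],
  [-55,5,0],
  [-55,5,0],
], claw=[0.6,1,1,1,1,1,1,1,1,1], turn=[0,0,0,0,0,0,0,0,0,0])

```text
time: 51.65
eef_pos: [0.5127, 0.0423, 0.1602]
tool_rot: [0.736, -0.677, 0.0, -0.0]
ft_force: [1.0, -0.2, -0.0]
gripper_width: 0.0874
gripper_force: 0.0
```

>>> servo_tool([
  [-55,5,0],
  [-55,5,0],
  [-55,5,0],
  [-55,5,0],
  [-55,5,0],
  [-55,5,0],
  [0,0,0],
  [0,0,0],
  [0,0,0],
  [0,0,0],
], claw=[1,1,1,1,1,1,1,1,1,1], turn=[0,0,0,0,0,0,-0.184,-0.184,-0.184,-0.184])

```text
time: 52.9
eef_pos: [0.4555, 0.367, 0.1598]
tool_rot: [0.932, -0.364, -0.0, 0.0]
ft_force: [0.4, -0.1, -0.3]
gripper_width: 0.0875
gripper_force: 0.0
```

```bash
python3 - <<'E'
from h import *
im=r.camera("side");t=r.camera("top");np.savez("n9",s=im,t=t)
[print("  ",*o) for o in nuts(t,"top")[:5]]
for o in strip(t): print(o)
print(tool()[0].round(4))
a=cv2.resize(t[195:258,175:245],(400,360),interpolation=2);b=cv2.resize(im[215:278,255:325],(400,360),interpolation=2)
cv2.imwrite("pics/c10.png",np.hstack([a,b])[:,:,::-1])
E
```

```text
[0.5267 0.1346 0.018 ] [-88.4  -2.4] 5.1
   [0.4319 0.1672 0.018 ] [-186.9   16.5] 3.7
   [0.5408 0.1734 0.018 ] [-79.9  38. ] 5.2
   [0.4259 0.1155 0.018 ] [-185.5  -35.6] 3.6
(array([ 0.5508, -0.1071]), 6.6, array([ 0.55  , -0.1065]))
(array([ 0.5553, -0.168 ]), 6.5, array([ 0.555 , -0.1671]))
(array([ 0.5608, -0.2306]), 6.6, array([ 0.5603, -0.2286]))
(array([ 0.5657, -0.2918]), 6.4, None)
[0.4555 0.3669 0.1598]
```

View pics/c10.png

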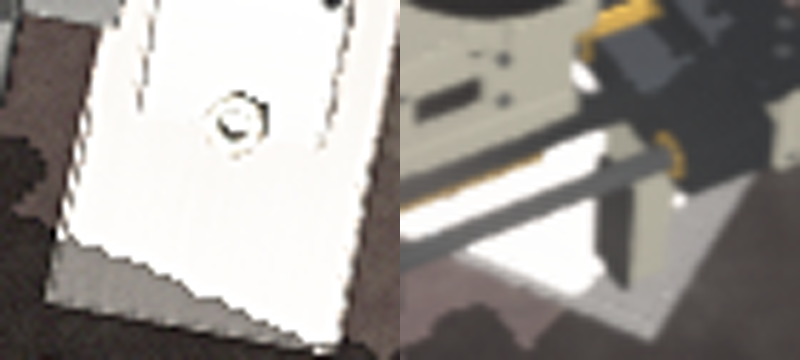

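One nut is left, at (238,122) in the top panel, straddling the chute foot. It is near the frame, so I'll take it with the gripper square to the feeder, drag it lightly forward onto the flat floor, then regrip.

```bash
python3 - <<'E'
from h import *
p=onz("top",(216.2,215.9),.0205);print(p,feeder(p));p=[.5267,.1340]
print(delta([*p,.09],-.142+np.pi/2))
E
```

```text
[0.53019544 0.13360601 0.0205    ] [-84.74473873  -2.91669448]
(array([210.7, 122.2,  69.9]), np.float64(-0.6064883819851827), np.float64(-2.319284708780079))
```

>>> servo_tool([
  [42.4,24.2,0],
  [42.4,24.2,0],
  [42.4,24.2,0],
  [42.4,24.2,0],
  [42.4,24.2,0],
  [0,0,0],
  [0,0,0],
  [0,0,20],
  [0,0,30],
  [0,0,0],
], claw=[0.6,0.6,0.6,0.6,0.6,0.6,0.6,0.6,0.6,0.6], turn=[0,0,0,0,0,-0.152,-0.152,-0.152,-0.15,0], newtons=8)

```text
time: 54.25
eef_pos: [0.5266, 0.133, 0.1081]
tool_rot: [0.997, -0.075, -0.002, 0.001]
ft_force: [-0.7, -0.5, 0.2]
gripper_width: 0.0525
gripper_force: 0.0
```

```bash
python3 - <<'E'
from h import *
print(tool()[0].round(4),delta([.5285,.1338,.0135],-.142+np.pi/2))
E
```

```text
[0.5266 0.133  0.1081] (array([ 2.1, -1.3, 94.6]), np.float64(-0.007927467442133462), np.float64(-1.7207237942370295))
```

>>> servo_tool([
  [2.1,-1.3,30],
  [0,0,30],
  [0,0,20],
  [0,0,9],
  [0,0,5],
  [0,0,0],
  [0,0,0],
  [0,0,0],
  [0,0,0],
  [0,0,0],
], claw=[0.6,0.6,0.6,0.6,0.6,0,0,0,0,0], turn=[0,0,0,0,0,0,0,0,0,0])

```text
time: 55.5
eef_pos: [0.5306, 0.135, 0.0163]
tool_rot: [0.997, -0.072, 0.0, -0.0]
ft_force: [-0.8, 0.6, 5.1]
gripper_width: 0.0302
gripper_force: 8.0
```

>>> servo_tool([
  [-5,0,0],
  [-10,0,0],
  [-12,0,0],
  [-12,0,0],
  [-6,0,0],
  [0,0,0],
  [0,0,0],
  [0,0,0],
  [0,0,0],
  [0,0,-3],
], claw=[0,0,0,0,0,0,0.6,0.6,0.6,0.6], turn=[0,0,0,0,0,0,0,0,0,0])

```text
time: 56.75
eef_pos: [0.4857, 0.1412, 0.0188]
tool_rot: [0.997, -0.072, -0.0, 0.0]
ft_force: [0.2, -0.1, 0.1]
gripper_width: 0.0522
gripper_force: 0.0
```

```bash
python3 - <<'E'
from h import *
print(delta([.4855,.142,.0115],-.142+np.pi/2))
im=r.camera("side");t=r.camera("top");np.savez("n10",s=im,t=t)
[print("  ",*o) for o in nuts(im,"side")[:5]]
E
```

```text
(array([-0.4, -0.8,  7.3]), np.float64(-0.0030486053116698386), np.float64(-1.7158449321065665))
   [0.4852 0.1023 0.018 ] [-124.8  -40.3] 5.2
   [0.4626 0.0916 0.018 ] [-145.7  -54.1] 4.7
   [0.4972 0.1321 0.018 ] [-117.2   -9.1] 5.2
   [0.5073 0.0726 0.018 ] [-98.8 -66.6] 3.4
```

>>> servo_tool([
  [0,0,-20],
  [0,0,-40],
  [0,0,-50],
  [0,0,-30],
  [-13.5,-44.3,0],
  [-13.5,-44.3,0],
  [-13.5,-44.3,0],
  [-13.5,-44.3,0],
  [-13.5,-44.3,0],
  [0,0,0],
], claw=[0.6,0.6,0.6,0.6,1,1,1,1,1,1], turn=[0,0,0,0,0,0,0,0,0,0])

```text
time: 58.1
eef_pos: [0.4504, 0.373, 0.1585]
tool_rot: [0.997, -0.071, 0.0, -0.0]
ft_force: [-0.3, -1.0, -1.2]
gripper_width: 0.0872
gripper_force: 0.0
```

```bash
python3 - <<'E'
from h import *
im=r.camera("side");t=r.camera("top");np.savez("n11",s=im,t=t)
L=nuts(t,"top");[print("  ",*o) for o in L[:5]]
for o in strip(t): print(o)
print(tool()[0].round(4))
p=L[0][0]; u=np.round(pix("top",p)).astype(int); g=cv2.cvtColor(t,cv2.COLOR_RGB2GRAY)[u[1]-8:u[1]+9,u[0]-8:u[0]+9]
print(u);print(g)
E
```

```text
[0.487  0.1404 0.018 ] [-128.5   -2.3] 5.3
   [0.4375 0.1799 0.018 ] [-183.1   29.8] 3.7
(array([ 0.5508, -0.1071]), 6.6, array([ 0.5499, -0.1065]))
(array([ 0.5554, -0.1682]), 6.5, array([ 0.5552, -0.1672]))
(array([ 0.5608, -0.2304]), 6.6, array([ 0.5602, -0.2284]))
(array([ 0.5657, -0.292 ]), 6.4, None)
[0.4505 0.3704 0.1584]
[213 230]
[[251 251 251 250 251 251 250 250 250 251 251 250 251 250 250 251 251]
 [251 251 251 250 251 251 250 251 252 254 252 251 251 250 251 250 251]
 [251 251 251 250 251 251 252 255 253 252 255 255 252 251 250 251 251]
 [251 252 251 251 253 254 249 254 178 100 240 254 255 253 251 250 251]
 [252 252 251 253 251 252 190 190 194 186 142 109 242 255 255 252 251]
 [252 252 252 253 189 194 242 242 240 255 244 178 109 243 255 253 251]
 [252 252 253 223 245 254 197 212 227 221 252 254 153 101 254 255 252]
 [252 251 253 244 249 207 202 255 255 231 224 251 180 113 255 255 252]
 [252 251 253 254 243 132 245 255 255 255 247 255 210 123 254 255 252]
 [252 252 252 249 243 135  96 255 255 255 224 254 213 116 253 255 252]
 [252 252 241 241 254 185 109 252 255 255 215 250 191 167 254 255 252]
 [252 253 248 233 251 251 182 147 123 154 242 250 188 255 255 253 252]
 [252 252 255 243 248 255 251 247 218 254 254 224 201 251 254 252 252]
 [252 252 254 254 251 251 254 254 247 240 213 213 254 255 253 252 252]
 [252 253 253 252 252 254 246 221 197 212 253 255 255 253 252 252 252]
 [252 253 253 252 252 253 254 249 255 255 254 253 253 252 252 252 252]
 [252 253 253 252 252 252 253 253 253 253 252 252 252 252 253 252 252]]
```

The last nut lies flat at about (0.4855, 0.141), with its flats now facing feeder y, so I take it square.

>>> servo_tool([
  [13.4,44.4,0],
  [13.4,44.4,0],
  [13.4,44.4,0],
  [13.4,44.4,0],
  [13.4,44.4,0],
  [0,0,35],
  [0,0,35],
  [0,0,20],
  [0,0,0],
  [0,0,0],
], claw=[0.6,0.6,0.6,0.6,0.6,0.6,0.6,0.6,0.6,0.6], turn=[0,0,0,0,0,0,0,0,0,0], newtons=30)

```text
time: 59.45
eef_pos: [0.4857, 0.1407, 0.0698]
tool_rot: [0.997, -0.073, 0.001, -0.0]
ft_force: [1.3, -0.5, 0.5]
gripper_width: 0.0528
gripper_force: 0.0
```

```bash
python3 - <<'E'
from h import *
print(tool()[0].round(4),delta([.4855,.141,.0115],-.142+np.pi/2))
E
```

```text
[0.4857 0.1407 0.0698] (array([-0.3, -0.2, 58.3]), np.float64(-0.0031558350310501027), np.float64(-1.7159521618259466))
```

>>> servo_tool([
  [0,0,25],
  [0,0,20],
  [0,0,9],
  [0,0,4.5],
  [0,0,0],
  [0,0,0],
  [0,0,0],
  [0,0,0],
  [0,0,0],
  [0,0,0],
], claw=[0.6,0.6,0.6,0.6,0.6,0,0,0,0,0], turn=[0,0,0,0,0,0,0,0,0,0])

```text
time: 60.7
eef_pos: [0.4854, 0.141, 0.0106]
tool_rot: [0.997, -0.072, 0.0, -0.0]
ft_force: [-1.2, -0.5, 4.3]
gripper_width: 0.0297
gripper_force: 30.0
```

>>> servo_tool([
  [0,0,-30],
  [0,0,-46],
  [17.8,52.3,0],
  [17.8,52.3,0],
  [17.8,52.3,0],
  [17.8,52.3,0],
  [17.8,52.3,0],
  [17.8,52.3,0],
  [17.8,52.3,0],
  [17.8,52.3,0],
], claw=[0,0,0,0,0,0,0,0,0,0], turn=[0,0,0,0,0,0,0,0,0,0])

```text
time: 61.95
eef_pos: [0.5655, -0.2954, 0.0857]
tool_rot: [0.997, -0.072, -0.0, -0.0]
ft_force: [1.6, 0.6, -1.2]
gripper_width: 0.0294
gripper_force: 30.0
```

>>> servo_tool([
  [0,0,0],
  [0,0,0],
  [0,0,0],
  [0,0,0],
  [0,0,0],
  [0,0,0],
  [0,0,0],
  [0,0,0],
  [0,0,0],
  [0,0,0],
], claw=[0,0,0,0,0,0,0,0,0,0], turn=[0.168,0.168,0.168,0.168,0.168,0.168,0.168,0.168,0,0])

```text
time: 63.2
eef_pos: [0.5656, -0.2936, 0.086]
tool_rot: [0.737, -0.676, -0.0, 0.0]
ft_force: [-0.6, 0.5, -2.1]
gripper_width: 0.0297
gripper_force: 30.0
```

```bash
python3 - <<'E'
from h import *
print(tool()[0].round(4),r.state()['gripper_width'],delta([.5662,-.2932,.0141],.083))
E
```

```text
[ 0.5656 -0.2936  0.086 ] 0.029654719163212 (array([-0.3, -0.7, 71.9]), np.float64(0.002599574906163582), np.float64(-3.0559930786836293))
```

>>> servo_tool([
  [-0.3,-0.7,25],
  [0,0,25],
  [0,0,13],
  [0,0,6],
  [0,0,2.6],
  [0,0,0],
  [0,0,0],
  [0,0,0],
  [0,0,0],
  [0,0,0],
], claw=[0,0,0,0,0,0,0,0.6,0.6,0.6], turn=[0,0,0,0,0,0,0,0,0,0])

```text
time: 64.45
eef_pos: [0.5666, -0.2933, 0.015]
tool_rot: [0.735, -0.678, 0.0, -0.0]
ft_force: [-0.2, 0.1, -0.2]
gripper_width: 0.051
gripper_force: 0.0
```

>>> servo_tool([
  [0,0,0],
  [0,0,-20],
  [0,0,-40],
  [0,0,-50],
  [0,0,-35],
  [-55,5,0],
  [-55,5,0],
  [-55,5,0],
  [-55,5,0],
  [-55,5,0],
], claw=[0.6,0.8,0.8,0.8,0.8,0.8,0.8,0.8,0.8,0.8], turn=[0,0,0,0,0,0,0,0,0,0])

```text
time: 65.7
eef_pos: [0.5185, -0.0196, 0.16]
tool_rot: [0.736, -0.678, 0.0, -0.0]
ft_force: [1.7, 0.9, 0.2]
gripper_width: 0.0702
gripper_force: 0.0
```

>>> servo_tool([
  [-55,5,0],
  [-55,5,0],
  [-55,5,0],
  [-55,5,0],
  [-55,5,0],
  [-55,5,0],
  [-55,5,-20],
  [-30,0,-20],
  [0,0,0],
  [0,0,0],
], claw=[0.8,0.8,0.8,0.8,0.8,0.8,0.8,0.8,0.8,0.8], turn=[0,0,0,0,0,0,0,0,0,0])

```text
time: 66.95
eef_pos: [0.4497, 0.3889, 0.1992]
tool_rot: [0.736, -0.678, -0.0, 0.001]
ft_force: [-0.9, 0.6, 0.6]
gripper_width: 0.0699
gripper_force: 0.0
```

```bash
python3 - <<'E'
from h import *
im=r.camera("side");t=r.camera("top");np.savez("n12",s=im,t=t)
for o in strip(t): print(o)
print(tool()[0].round(4),r.state()['ft_force'])
a=cv2.resize(t[110:260,130:390],(780,450),interpolation=2)
cv2.imwrite("pics/c11.png",a[:,:,::-1])
E
```

```text
(array([ 0.551 , -0.1073]), 6.6, array([ 0.55  , -0.1065]))
(array([ 0.5552, -0.168 ]), 6.6, array([ 0.555 , -0.1671]))
(array([ 0.5608, -0.2305]), 6.5, array([ 0.5601, -0.2286]))
(array([ 0.5652, -0.2913]), 6.5, array([ 0.565 , -0.2888]))
[0.45   0.3882 0.1992] [-0.27613284 -0.47025092  0.01318035]
```

View pics/c11.png

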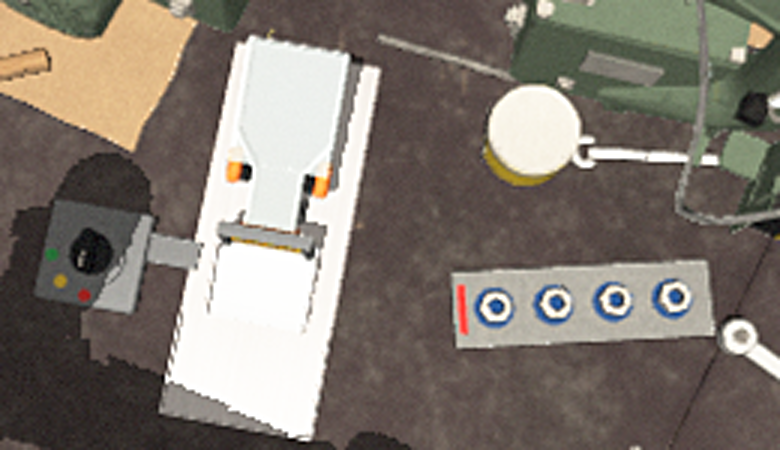

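```bash
python3 - <<'E'
from h import *
t=np.load("n12.npz")["t"]; u=np.round(pix("top",[.590,.306,.062])).astype(int);print(u,[pix("top",[*(np.array([.590,.306])+.018*np.array([-np.cos(-.142-a),-np.sin(-.142-a)])),.062]).round(1) for a in(0,.7,1.4)])
print(cv2.cvtColor(t,cv2.COLOR_RGB2GRAY)[u[1]-9:u[1]+12,u[0]-9:u[0]+10])
r0=cv2.cvtColor(cv2.imread("pics/top0.png"),cv2.COLOR_BGR2GRAY)[u[1]-9:u[1]+12,u[0]-9:u[0]+10];print(r0)
E
```

```text
[158 193] [array([156.3, 198.5]), array([152.7, 196.5]), array([151.5, 192.6])]
[[ 77  83  82  79  88  82  82  84  81  82  87  88  85  82  76  72  81  77
   84]
 [ 81  89  83  83  86  81  82  86  83  82  78  80  85  84  86  84  79  80
   84]
 [ 86  88  82  82  82  84  84  85  60  33  18  40  73  83  88  87  85  87
   86]
 [ 82  78  84  83  82  84  88  76  33  17  31  14  23  52  78  89  78  83
   88]
 [ 79  89  77  84  82  87  88  52  25  29  15  25  12  20  23  49  84  88
   92]
 [ 75  81  82  84  82  86  56  31  12  23  31  26  14   4  16   8  51  81
   85]
 [ 87  79  83  81  85  58  25  23  24  17  28  19  15  15  34  27  18  59
   84]
 [ 83  79  81  90  71  37  18  20  28  29  33  22  28  13  20  32  27  38
   80]
 [ 71  80  89  91  54  20  24  23  21  21  19  21   9  24  25  21  16  13
   69]
 [ 77  88  83  90  52   9  16  19  69  44  20  24  16  30  21  32  27  23
   39]
 [ 78  81  84  90  47  25  15  27 126  78  12  14  11  25  28  28  26  21
   42]
 [ 83  83  85  72  38  25  15  78  72  33   6  22   4  26  30  31  18  23
   43]
 [ 85  81  89  90  53  13  12 132  96  35  20  1
[... 1683 characters left out ...]
 237 167  67  20  10  14   8  52  50  57  30
   74]
 [144 148 150 153 117  45  18 242 145  36  11   9  17  27  58  59  46  29
  138]
 [143 145 146 154 134  71  23 217 139  31  13   0  34  58  59  50  31  70
  140]
 [139 145 143 148 149 113  51  14  17  11   0   2  60  55  48  27  65 144
  155]
 [139 146 142 146 150 156 117  77  63  41   8  30  51  57  81  72 141 152
  148]
 [177 191 157 137 145 150 154 162 155 106  75  98 108  99 146 163 149 153
  151]
 [224 224 193 145 141 137 147 153 154 161 155 155 158 154 150 155 153 149
  141]
 [221 222 222 169 139 102 138 149 150 152 149 150 149 150 152 153 149 134
   87]
 [224 222 202 153 142 149 149 152 146 146 149 147 148 152 146 137 138 114
  140]]
```

The pointer's pixels match the starting red position exactly. All four nuts are on their marks, and the tin and spanner have not been touched.

```bash
python3 -c "
from rig import r
print(r.sign_off())"
```

```text
the job is handed in; nothing more can be done
None
```

The job is handed in: all four nuts were tapped out and set on marks 1–4 from the red-line end, each within about 2 mm of its mark; the selector is back at red and the tin and spanner were left alone.

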